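# Putting the bangles away in the push-catch drawer

## Robot

A 6-joint arm with a two-finger parallel gripper is mounted at the origin on the work surface. World frame = base frame: x ahead of the robot, y to its left, z up, the work surface at z = 0. Lengths are in m, angles in degrees, forces in N, time in s.
With the tool pointing down it reaches from about 0.25 to 0.725 m from the base axis. Payload 9.7 kg.
Tool frame: the origin (TCP) lies midway between the tips of the shut fingers; the grasp point (between the pads) lies 19 mm behind it; y points along the fingers, x is the direction in which the jaws open and shut, and the axes are right-handed (so a half turn about y gives the same grasp; the last joint's range is limited). The gripper opens to 85 mm and grips with 20 to 120 N. Pads are 22 mm wide; open, the fingers measure 114 mm over their backs; the gripper's body (76 mm by 85 mm) begins 54 mm behind the grasp point. The pads swing forward as they close: fully open they stand 13 mm farther back than shut.
Start: joints at [65.833, 4.979, 10.078, 95.1, 0, 90], TCP at [0.225, 0.502, 0.231] pointing down, gripper open.
Joint ranges: [-179.16, 179.16], [-48.56, 103.87], [-65.8, 70.77], [-126.05, 130.52], [-82.76, 87.17], [-180, 180]. Speed limits (degrees/s): [127.2, 127.2, 147.25, 180, 180, 180].

## Interface

Orientations are given as [roll, pitch, yaw] about the fixed x, y, z axes, in that order (R = Rz(yaw) Ry(pitch) Rx(roll)).
In Python, from workcell import get_obs, camera, job_done gives the robot as it stands.
- The arm moves only by the tool play_rows, never from a script. Its argument "moves" is a list of rows, each a list of 3 entries, a list of its own where there are three numbers: the turn, a rotation vector about the tool's x, y, z in degrees, then the shift along the tool's x, y, z in m, then the opening in per cent of the stroke, from 0 (shut) to 100 (fully open). A call has exactly 5 rows; each row is the pose to reach, as a shift and turn from the pose commanded when the call began, along the tool's axes at that moment; what a row does not reach only later rows make up. A row lasts 1/10 s, in which the tool goes at most 50 mm and 8.59 degrees, less where a joint would pass 70% of its speed; a pose out of reach is approached as far as the arm can. A call with a gripper value outside its range is refused whole. The fingers move at their own pace and stop on an object; "grip_force" is the grip in N (left out, the last holds). Time passes only in rows, so rows that repeat a pose let the fingers close, or fill a call up. It gives the time, the measured TCP pose, the force and the opening at its end, in the units of the state.
- get_obs(): the state, without advancing time (a new reading comes with each control period).
- camera(name): name is "scene" or "top"; returns a dict with "img" (384x512x3 uint8, red, green, blue), "fov_y" (degrees; the focal length in pixels is half the picture's height over the tangent of half this angle, whatever the lens; pixels are square), "cx", "cy" (the principal point, pixels), "world_from_camera" (4x4, takes a point from camera to world coordinates). Camera axes: x right, y up, looking along -z (the intrinsics and any distortion apply to the point x, -y, -z); pixel columns grow to the right and rows downward; lengths in m; the calibration is good to about 2 mm. A picture is of the moment at which its call begins. There is no depth.
- job_done(): hands the job in, once; it reports no verdict.
The state is a dict: "time": time; "q": joint angles; "qd": joint speeds; "joint_efforts": joint torques, N m; "ee_pos": TCP position; "tcp_rot": TCP orientation; "wrist_force": force on the tool from outside, world axes, zero at the start; "torque": the same for the moment, N m; "opening": finger opening in m.
Only numpy, scipy, OpenCV 4.12 (cv2) and the standard library are available. Lean on these libraries where they do the work, as an engineer would, in place of code of your own. Each camera call takes 0.05 s, during which the arm holds its last target.

## Task

Put away for the night all the bangles that hang on the hooked stand: press the front of the organiser's top drawer so that its push catch frees it, pull the drawer right out, then unhook each bangle by lifting it clear of the hook's tip and lay it in the drawer, lying down inside below the rim. When all are in, push the drawer in until its catch holds, check that it stays shut, and leave the other things on the table where they are.

Things in the scene. Friction and masses are not known exactly. Their poses are not given: they have to be found in the camera images.
- bangle1: Thick plain brass-coloured metal bangle, rigid, about 45 g: ring of 68 mm outer, 54 mm inner diameter, band 7 mm thick and 12 mm wide along the ring's axis. Origin at the ring's centre; own x = the ring's axis. If present it starts hanging on hook 1, axis along the hook. Three or all four of the bangles are present in a run; the state gives None for an absent one.
- bangle2: Thick plain brass-coloured metal bangle, rigid, about 45 g: ring of 68 mm outer, 54 mm inner diameter, band 7 mm thick and 12 mm wide along the ring's axis. Origin at the ring's centre; own x = the ring's axis. If present it starts hanging on hook 2, axis along the hook. Three or all four of the bangles are present in a run; the state gives None for an absent one.
- bangle3: Thick plain brass-coloured metal bangle, rigid, about 45 g: ring of 68 mm outer, 54 mm inner diameter, band 7 mm thick and 12 mm wide along the ring's axis. Origin at the ring's centre; own x = the ring's axis. If present it starts hanging on hook 3, axis along the hook. Three or all four of the bangles are present in a run; the state gives None for an absent one.
- bangle4: Thick plain brass-coloured metal bangle, rigid, about 45 g: ring of 68 mm outer, 54 mm inner diameter, band 7 mm thick and 12 mm wide along the ring's axis. Origin at the ring's centre; own x = the ring's axis. If present it starts hanging on hook 4, axis along the hook. Three or all four of the bangles are present in a run; the state gives None for an absent one.
- stand: Bangle stand, fixed: 8 mm steel rail along its y, axis 140 mm above the table, on two posts 330 mm apart with low wooden feet; origin on the table under the rail's middle. Four hooks of 6 mm wire, 80 mm apart, stick out towards its -x and are bent up at both ends. No part is higher than 150 mm.
- hook1 (a point): Seat of a deep upturned hook: top of the wire, middle of its level trough (26 mm long), where the bangle hangs, 123 mm above the table, 55 mm from the rail's axis. Axes of the stand: x from the hook's open end to the rail, z up. The tip rises 24 mm above this point and ends 28 mm from it towards -x: a bangle must be raised about 30 mm before it can be drawn off to -x.
- hook2 (a point): The same point on hook 2 of the stand, 80 mm from hook 1 along the stand's +y; shape and axes as hook 1.
- hook3 (a point): The same point on hook 3 of the stand, 160 mm from hook 1 along the stand's +y; shape and axes as hook 1.
- hook4 (a point): The same point on hook 4 of the stand, 240 mm from hook 1 along the stand's +y; shape and axes as hook 1.
- drawer (a joint): Top drawer, m: about 0.001 = shut, held by its push-push catch; grows to 0.115 fully out. Starts shut. Pushed in to its stop at -0.0085 (5 to 9 N) and let go, the shut drawer springs out to about 0.04 and stays there; it then slides by hand (2 N). To shut, push to the stop and let go: it stays shut. A push short of -0.0077 may not work the catch: it stays shut, or springs out again.
- drawer_front (a point): Centre of the outer face of the top drawer's clear front panel; moves with the drawer. x points inward (push direction), y along the front, z up. Panel 256 mm wide, 8 mm thick, from 17 mm below to 18 mm above this point, no handle. Shut, this face is 10 mm proud of the organiser's front edge. Sprung out to 0.04, there is a 42 mm gap behind the panel, open from above, to hook a finger in.
- drawer_floor (a point): Middle of the top drawer's inner floor, on its upper face, 146 mm above the table; moves with the drawer, axes as drawer_front. Inside 132 mm (x) by 240 mm (y); side and back walls 28 mm, front panel 32 mm high above the floor. Fully out it is open from above from x = -66 to +51 mm; the rest is under the organiser's cover, underside 34 mm above the floor.
- organiser: Clear plastic organiser of four stacked tiers, fixed, 190 mm deep (x), 272 mm wide (y), 184 mm high; origin under its centre, front towards its -x. The top tier is the drawer; the three lower trays stay shut.
- pot: Turquoise ceramic trinket pot with lid, 76 mm across, 70 mm high, origin under its centre; to be left alone.
- clipper: Steel nail clipper lying flat, 58 x 12 x 11 mm, origin under its centre; to be left alone.
- brush: Wooden hairbrush with round head, lying, 170 mm long along its x, 60 mm wide, 24 mm high; to be left alone.
- mirror: Red plastic folding hand mirror, folded flat, 94 mm across, 16 mm high, origin under its centre; to be left alone.
Things that resemble listed ones, but are neither listed nor needed, are in the scene too. What is shaped like the bangle3 but purple is not meant.

How it is judged:
By the outcome, as a careful person would: the job done as asked, in the order asked, and still so for the second after the job is handed in, with the robot touching nothing.
Of bangle1, bangle2, bangle3, bangle4 only 3 to 4 are there at a start; the rules pass over those that are not, and their reading is None.
At some moment in a run one of bangle1, bangle2, bangle3, bangle4 may be knocked a few centimetres aside while the robot is not near it.
Once in a run the grip may slacken for a moment while it holds something.
It also fails if it takes over 210 s, if anything falls off the work surface, if the arm or the gripper's body presses on something with over 40 N, if the wrist force passes 120 N, or if a joint passes its speed limit or range.

## Working session

There is one attempt and no reset: what is moved stays moved. The work goes in short steps, Python scripts to look and compute and a tool call to move; the robot and the scene stay as the last step left them, time stands still between calls to the robot, and variables do not carry over. Pictures are saved under pics/ and viewed, and the job is handed in when it is done.

Besides the shell and the picture viewer there is one more tool, called after ">>>" in YAML: its name, and indented under it one key for each argument. play_rows: Moves the arm, as the interface text tells. Its arguments: {"type":"object","properties":{"moves":{"type":"array"},"grip_force":{"type":"number"}},"required":["moves"]}

```bash
ls; mkdir -p pics
cat > h.py <<'E'
import numpy as np, cv2
from workcell import get_obs, camera, job_done
def snap(name,fn=None,crop=None,scale=1):
    c=camera(name); im=c['img']
    if fn:
        o=im if crop is None else im[crop[1]:crop[3],crop[0]:crop[2]]
        o=cv2.resize(o,None,fx=scale,fy=scale,interpolation=cv2.INTER_CUBIC)
        cv2.imwrite('pics/'+fn,o[:,:,::-1])
    return c
E
python3 - <<'E'
from h import *
for n in ['scene','top']:
    c=snap(n,n+'0.png',scale=1.5)
    print({k:v for k,v in c.items() if k!='img'})
print(get_obs())
E
```

```text
pics
{'fov_y': 51.94693094394954, 'cx': 261.74628686295443, 'cy': 188.53033195602325, 'world_from_camera': array([[ 0.15786937, -0.79365256,  0.58753116,  1.09570451],
       [ 0.98732437,  0.1170056 , -0.10723939, -0.10160898],
       [ 0.01636638,  0.59701365,  0.80206411,  0.82556101],
       [ 0.        ,  0.        ,  0.        ,  1.        ]])}
{'fov_y': 45.4820564447893, 'cx': 255.52620367787264, 'cy': 194.30167705716863, 'world_from_camera': array([[-0.02425475,  0.98891687, -0.14647571,  0.44070426],
       [-0.99967005, -0.02275281,  0.01192079,  0.01168108],
       [ 0.00845593,  0.14671651,  0.98914244,  1.05880043],
       [ 0.        ,  0.        ,  0.        ,  1.        ]])}
{'time': 0.1, 'q': array([6.58342214e+01, 5.00718965e+00, 1.00386498e+01, 9.50992252e+01,
       8.57565601e-04, 9.00006486e+01]), 'qd': array([ 0.07352674, -0.13892873,  0.02878339, -0.04416995,  0.02075305,
        0.03418474]), 'joint_efforts': array([-8.77083603e-04, -5.21561193e+01,  4.65652478e+01,  1.59347872e-02,
       -1.71517098e-05, -2.62756993e-05]), 'ee_pos': array([0.22506966, 0.50161419, 0.23065816]), 'tcp_rot': array([-8.99991432e+01,  6.77650619e-02,  6.58335728e+01]), 'wrist_force': array([-0.2836543 , -0.07660707,  0.14596628]), 'torque': array([ 0.02901793, -0.00791492,  0.03295261]), 'opening': 0.0853663847265673}
```

View pics/scene0.png

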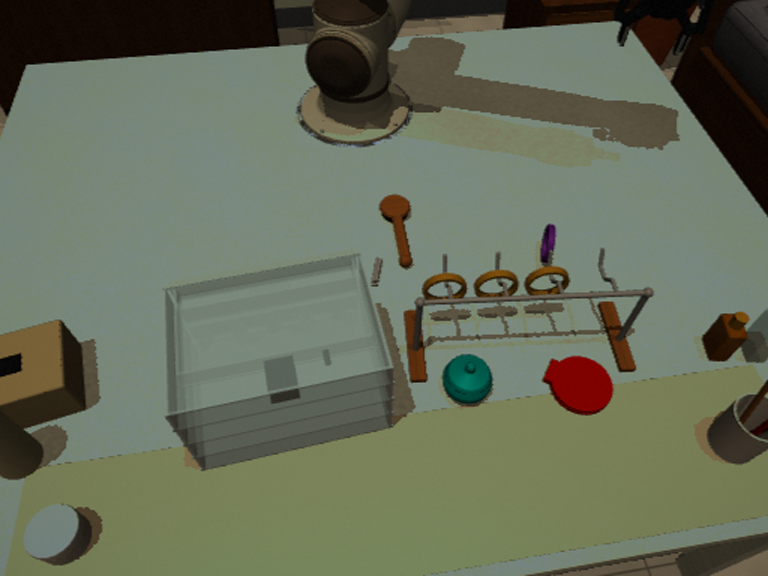

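View pics/top0.png

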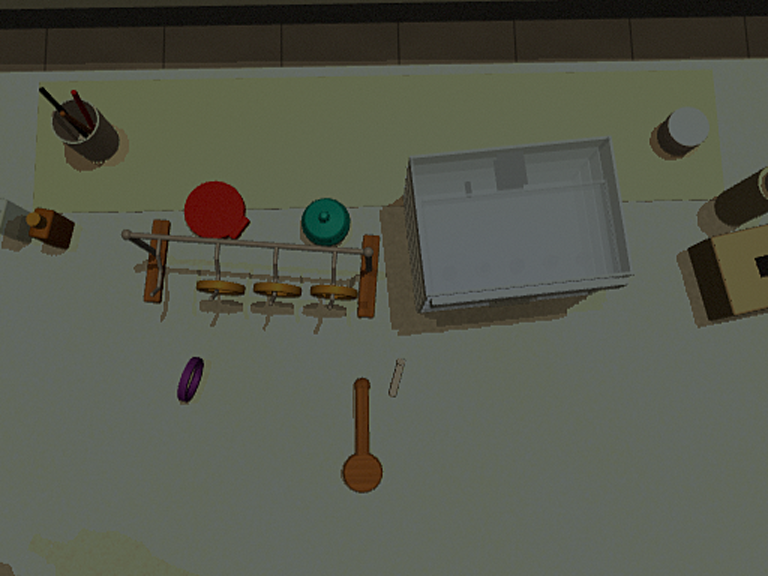

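The top view (x up, y left) shows three brass bangles on hooks 1–3 at about (333,292), (277,290) and (220,288); hook 4 is empty. The purple ring stands on the table at (190,380) and is not one to move. The organiser's front edge is near row 295, and the brush and clipper lie in front of it.

```bash
cat >> h.py <<'E'
def ray(c,u,v):
    f=192/np.tan(np.radians(c['fov_y']/2)); M=c['world_from_camera']
    d=M[:3,:3]@np.array([(u-c['cx'])/f,-(v-c['cy'])/f,-1.]); return M[:3,3],d/np.linalg.norm(d)
def plane(c,u,v,z):
    o,d=ray(c,u,v); return o+d*(z-o[2])/d[2]
def tri(c1,p1,c2,p2):
    o1,d1=ray(c1,*p1);o2,d2=ray(c2,*p2)
    s,t=np.linalg.lstsq(np.c_[d1,-d2],o2-o1,rcond=None)[0]
    a=o1+s*d1;b=o2+t*d2; return (a+b)/2,np.linalg.norm(a-b)
def proj(c,P):
    f=192/np.tan(np.radians(c['fov_y']/2)); M=c['world_from_camera']
    p=M[:3,:3].T@(np.asarray(P)-M[:3,3]); return c['cx']-f*p[0]/p[2], c['cy']+f*p[1]/p[2]
def brass(c):
    h=cv2.cvtColor(c['img'],cv2.COLOR_RGB2HSV)
    return cv2.inRange(h,(10,130,60),(25,255,255))
E
python3 - <<'E'
from h import *
c=snap('top','t_a.png',(260,80,430,220),4.5)
c=snap('top','t_b.png',(70,130,260,225),4.2)
s=snap('scene','s_a.png',(100,160,270,320),3.6)
s=snap('scene','s_b.png',(265,140,445,260),4.4)
for n,k in(('t',c),('s',s)):
    N,L,S,C=cv2.connectedComponentsWithStats(brass(k))
    for i in range(1,N):
        if S[i,4]>40: print(n,S[i],C[i])
E
```

```text
t [ 17 139  19  20 218] [ 25.89449541 147.63302752]
t [101 147  12  10  97] [106.5257732  151.12371134]
t [239 157  14  54 432] [245.8125     185.84027778]
t [ 96 179  11  22 163] [100.52760736 190.12269939]
t [132 187  29   8 163] [146.3803681  190.08588957]
t [170 188  29   9 179] [183.96648045 191.59217877]
t [208 190  30   9 163] [222.43558282 193.17177914]
t [229 253  25  75 844] [241.22274882 299.13151659]
s [253 130  22  46 454] [265.11674009 148.29955947]
s [351 177  28  11 118] [363.81355932 180.96610169]
s [317 180  28  10 118] [329.98305085 183.36440678]
s [282 182  29  12 119] [295.43697479 185.58823529]
s [400 201  14  17 152] [406.13815789 208.82236842]
s [270 207  15  46 352] [275.90056818 232.75284091]
s [481 208  19  18 172] [490.18023256 215.94186047]
s [   0  214   43   56 1746] [ 21.63115693 241.13573883]
s [406 220  18  26 228] [414.29385965 233.90789474]
```

View pics/t_a.png

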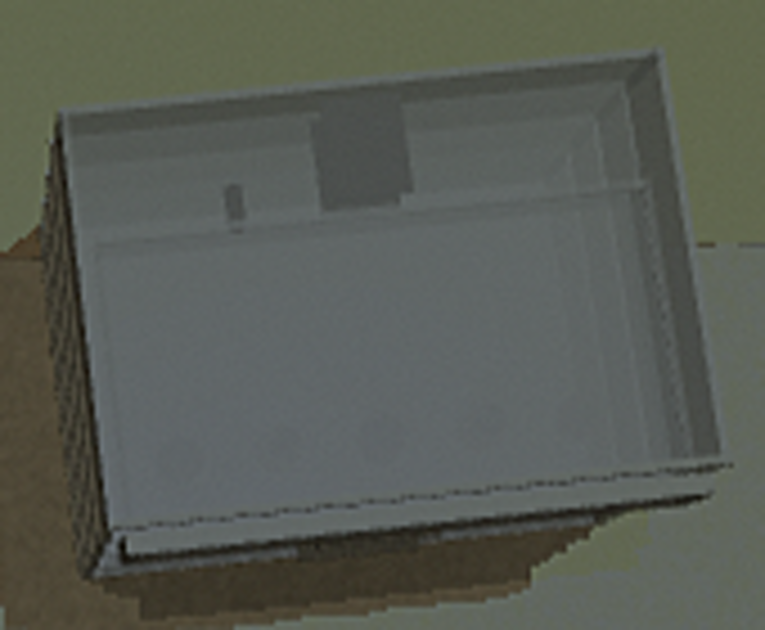

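View pics/t_b.png

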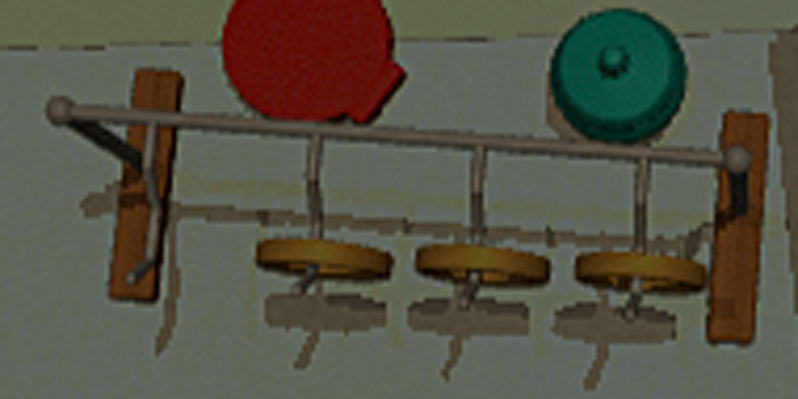

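View pics/s_a.png

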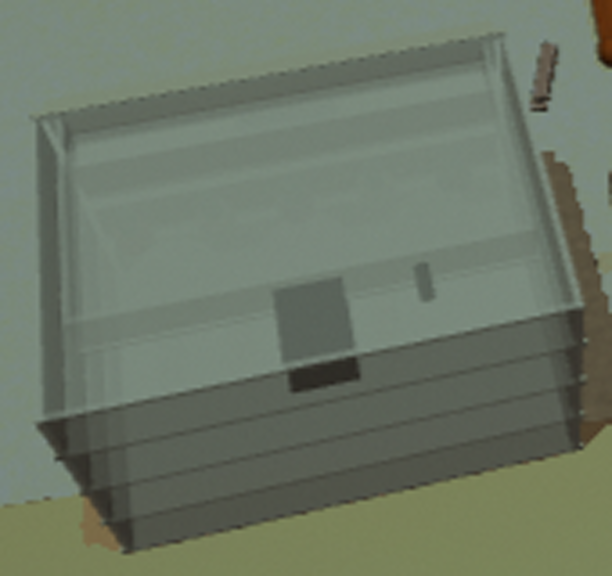

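View pics/s_b.png

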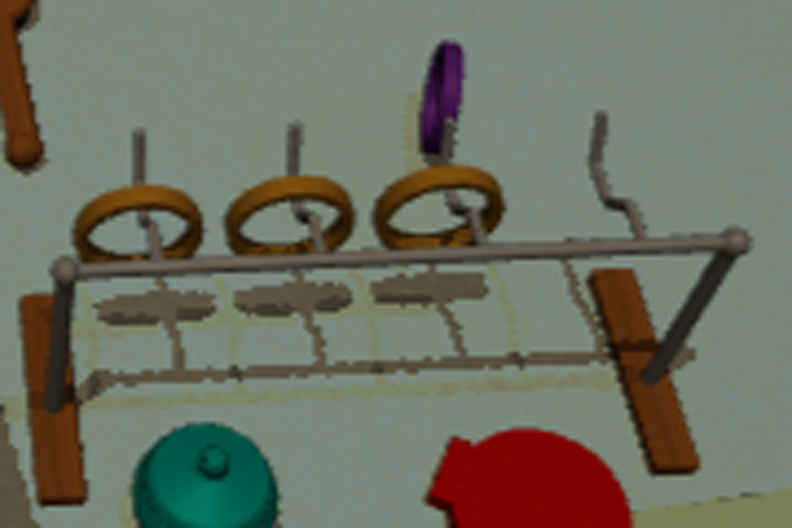

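Run:
```python
from h import *
np.set_printoptions(precision=4,suppress=True)
t=snap('top');s=snap('scene')
A=dict(railL=((84.3,156.2),(432,194.5),.14),railR=((245.7,167.6),(279.8,201.4),.14),
 BL=((273.3,104.9),(261.7,245.6),.184),BR=((406.7,91.6),(110.6,278),.184),FR=((420,183.3),(109.7,193.3),.184),FL=((284.4,196.7),(238.9,169.7),.184))
R={}
for k,(a,b,z) in A.items():
    p=plane(t,*a,z);q=plane(s,*b,z); R[k]=(p[:2]+q[:2])/2
    print(k,p[:2],q[:2],*tri(t,a,s,b))
d=R['railL']-R['railR'];print(np.linalg.norm(d), 'stand yaw',np.degrees(np.arctan2(-d[0],d[1])))
for e in('BL','BR'),('FL','FR'):
    d=R[e[0]]-R[e[1]];print(np.linalg.norm(d),np.degrees(np.arctan2(-d[0],d[1])))
for e in('BL','FL'),('BR','FR'):
    d=R[e[0]]-R[e[1]];print(np.linalg.norm(d),np.degrees(np.arctan2(d[1],d[0])))
print('org c',sum(R[k] for k in('BL','BR','FL','FR'))/4,'rail c',(R['railL']+R['railR'])/2)
```

```text
railL [0.6636 0.349 ] [0.6631 0.352 ] [0.6638 0.3498 0.1412] 0.002421791091976584
railR [0.6324 0.0194] [0.6327 0.0225] [0.6327 0.0209 0.1404] 0.0031691280960979952
BL [ 0.7491 -0.0386] [ 0.7544 -0.0365] [ 0.7513 -0.0374  0.1786] 0.0029760537147275903
BR [ 0.7712 -0.3066] [ 0.7777 -0.3041] [ 0.7738 -0.3078  0.1768] 0.002696017036908385
FR [ 0.5845 -0.319 ] [ 0.5932 -0.318 ] [ 0.586  -0.3217  0.175 ] 0.0012893452309169287
FL [ 0.5643 -0.0545] [ 0.57   -0.0556] [ 0.5651 -0.055   0.178 ] 0.00020244443576695548
0.33099606117043767 stand yaw -5.347116636592705
0.2688118902107646 4.829213012372468
0.26436434512928925 4.707407356996936
0.18546297249482013 5.409051047177067
0.18603326007657928 4.03726950853754
org c [ 0.6706 -0.1791] rail c [0.648  0.1857]
```

```bash
cat >> h.py <<'E'
from scipy.spatial.transform import Rotation as Ro
np.set_printoptions(precision=4,suppress=True)
def plan(pos,rpy,p0=None,r0=None):
    "tool-frame turn (deg) and shift (m) from given/measured pose to the world target"
    o=get_obs(); p0=o['ee_pos'] if p0 is None else np.array(p0); r0=o['tcp_rot'] if r0 is None else r0
    R0=Ro.from_euler('xyz',r0,degrees=True);R=Ro.from_euler('xyz',rpy,degrees=True)
    rv=(R0.inv()*R).as_rotvec(degrees=True); sh=R0.inv().apply(np.array(pos)-p0)
    print('turn',rv.round(1),'shift',sh.round(4),'calls>=',max(np.linalg.norm(rv)/43,np.linalg.norm(sh)/.25).round(2))
E
python3 - <<'E'
from h import *
plan((.40,.15,.25),(-90,0,0),(.225,.502,.231),(-90,0,65.83))
plan((.5,-.194,.25),(-90,0,-85.25),(.4,.15,.25),(-90,0,0))
E
```

```text
turn [ 0.  65.8 -0. ] shift [-0.2495 -0.019  -0.3038] calls>= 1.57
turn [-0.  85.2 -0. ] shift [ 0.1   -0.    -0.344] calls>= 1.98
```

>>> play_rows:
  moves:
    - [[0,8,0],[-0.03,-0.005,-0.03],0]
    - [[0,16,0],[-0.06,-0.01,-0.06],0]
    - [[0,24,0],[-0.09,-0.015,-0.09],0]
    - [[0,32,0],[-0.12,-0.02,-0.12],0]
    - [[0,40,0],[-0.15,-0.02,-0.15],0]

```text
time: 0.9
ee_pos: [0.3009, 0.3021, 0.252]
tcp_rot: [-90.0, -0.1, 25.5]
wrist_force: [2.0, 0.7, 0.4]
opening: 0.0124
```

Run:
```python
from h import *
print(get_obs()['ee_pos'],get_obs()['tcp_rot'],get_obs()['q'])
plan((.42,.0,.25),(-90,0,-20))
```

```text
[0.3009 0.3021 0.252 ] [-89.9794  -0.0751  25.5338] [ 45.119  -11.3375  -3.1747  98.0852  -0.0057 109.5852]
turn [-0.  45.5  0.1] shift [-0.0228  0.0019 -0.3239] calls>= 1.3
```

>>> play_rows:
  moves:
    - [[0,8,0],[-0.005,0,-0.05],0]
    - [[0,16,0],[-0.01,0,-0.1],0]
    - [[0,24,0],[-0.015,0,-0.15],0]
    - [[0,32,0],[-0.02,0,-0.2],0]
    - [[0,40,0],[-0.02,0,-0.25],0]

```text
time: 1.4
ee_pos: [0.3911, 0.0686, 0.2518]
tcp_rot: [-90.0, -0.1, -14.5]
wrist_force: [1.5, 2.1, 0.5]
opening: 0.0001
```

Run:
```python
from h import *
plan((.5,-.194,.25),(-90,0,-85.25))
```

```text
turn [-0.1 70.8  0. ] shift [ 0.1711  0.0019 -0.2271] calls>= 1.65
```

>>> play_rows:
  moves:
    - [[0,8,0],[0.02,0,-0.03],0]
    - [[0,16,0],[0.05,0,-0.065],0]
    - [[0,24,0],[0.08,0,-0.1],0]
    - [[0,32,0],[0.11,0,-0.14],0]
    - [[0,40,0],[0.14,0,-0.19],0]

```text
time: 1.9
ee_pos: [0.4786, -0.1419, 0.2512]
tcp_rot: [-90.0, -0.0, -54.5]
wrist_force: [1.1, 1.4, 0.4]
opening: -0.0003
```

Run:
```python
from h import *
print(get_obs()['q'])
plan((.52,-.1925,.162),(-90,0,-85.25))
```

```text
[-16.5148  -1.541    5.6314  97.1428   0.0072 127.9731]
turn [-0.  30.8  0. ] shift [0.0653 0.0893 0.0043] calls>= 0.72
```

>>> play_rows:
  moves:
    - [[0,8,0],[0.02,0.005,0],[0]]
    - [[0,16,0],[0.04,0.02,0],0]
    - [[0,24,0],[0.065,0.04,0.002],0]
    - [[0,31,0],[0.065,0.065,0.004],0]
    - [[0,31,0],[0.065,0.089,0.004],0]

```text
invalid input at $.moves[0][2]: expected a number
```

>>> play_rows:
  moves:
    - [[0,8,0],[0.02,0.005,0],0]
    - [[0,16,0],[0.04,0.02,0],0]
    - [[0,24,0],[0.065,0.04,0.002],0]
    - [[0,31,0],[0.065,0.065,0.004],0]
    - [[0,31,0],[0.065,0.089,0.004],0]

```text
time: 2.4
ee_pos: [0.5195, -0.1908, 0.1609]
tcp_rot: [-90.0, 0.0, -85.5]
wrist_force: [0.5, 0.0, 0.1]
opening: 0.0
```

Run:
```python
from h import *
snap('top','t1.png',(240,100,440,250),4)
print(get_obs()['wrist_force'])
plan((.53,-.1915,.162),(-90,0,-85.25))
```

```text
[ 0.6316 -0.5341 -2.647 ]
turn [ 0.3  0.  -0.1] shift [ 0.0025 -0.0053  0.0118] calls>= 0.05
```

View pics/t1.png

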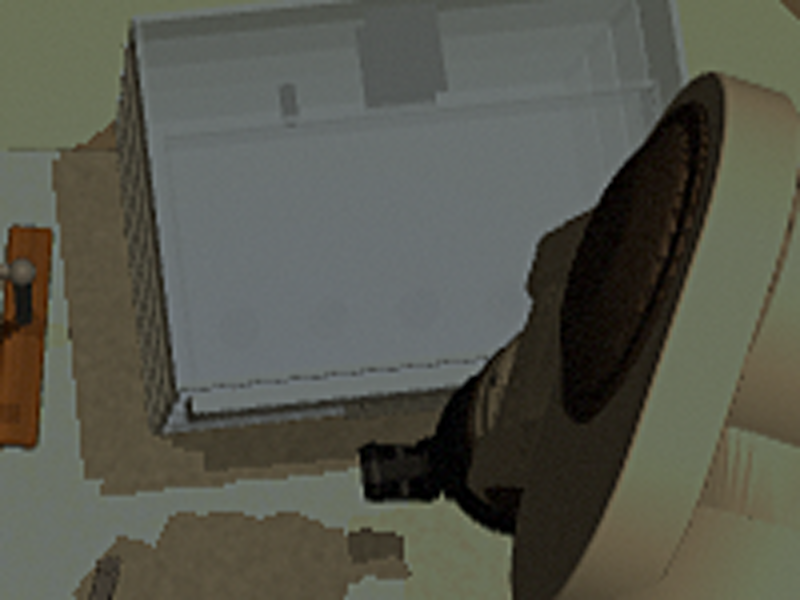

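The gripper stands in front of the drawer panel; I advance until it touches.

>>> play_rows:
  moves:
    - [[0,0,0],[0,0,0.006],0]
    - [[0,0,0],[0,0,0.012],0]
    - [[0,0,0],[0,0,0.018],0]
    - [[0,0,0],[0,0,0.022],0]
    - [[0,0,0],[0,0,0.026],0]

```text
time: 2.95
ee_pos: [0.5459, -0.188, 0.163]
tcp_rot: [-89.9, -0.0, -85.1]
wrist_force: [0.1, -0.8, 0.4]
opening: 0.0
```

>>> play_rows:
  moves:
    - [[0,0,0],[0,0,0.002],0]
    - [[0,0,0],[0,0,0.004],0]
    - [[0,0,0],[0,0,0.006],0]
    - [[0,0,0],[0,0,0.008],0]
    - [[0,0,0],[0,0,0.01],0]

```text
time: 3.45
ee_pos: [0.5544, -0.1872, 0.1623]
tcp_rot: [-90.1, -0.0, -85.2]
wrist_force: [-6.1, -0.1, 3.3]
opening: 0.0002
```

>>> play_rows:
  moves:
    - [[0,0,0],[0,0,0.001],0]
    - [[0,0,0],[0,0,0.002],0]
    - [[0,0,0],[0,0,0.003],0]
    - [[0,0,0],[0,0,0.004],0]
    - [[0,0,0],[0,0,0.005],0]

```text
time: 3.95
ee_pos: [0.5592, -0.1868, 0.1623]
tcp_rot: [-90.1, 0.0, -85.2]
wrist_force: [-6.1, -0.1, 1.9]
opening: 0.0002
```

>>> play_rows:
  moves:
    - [[0,0,0],[0,0,0.001],0]
    - [[0,0,0],[0,0,0.002],0]
    - [[0,0,0],[0,0,0.003],0]
    - [[0,0,0],[0,0,0.004],0]
    - [[0,0,0],[0,0,0.005],0]

```text
time: 4.45
ee_pos: [0.562, -0.1866, 0.1623]
tcp_rot: [-90.4, 0.0, -85.2]
wrist_force: [-21.8, -1.8, 8.6]
opening: 0.0001
```

>>> play_rows:
  moves:
    - [[0,0,0],[0,0,-0.02],0]
    - [[0,0,0],[0,0,-0.06],0]
    - [[0,0,0],[0,0,-0.09],0]
    - [[0,0,0],[0,0,-0.09],0]
    - [[0,0,0],[0,0,-0.09],0]

```text
time: 4.95
ee_pos: [0.4755, -0.1941, 0.1628]
tcp_rot: [-89.9, -0.0, -85.2]
wrist_force: [0.6, -0.3, -0.1]
opening: -0.0002
```

Run:
```python
from h import *
snap('top','t2.png',(240,100,440,250),4)
print(get_obs()['wrist_force'],get_obs()['ee_pos'])
```

```text
[ 0.6912 -0.2692  0.4021] [ 0.476  -0.194   0.1626]
```

View pics/t2.png

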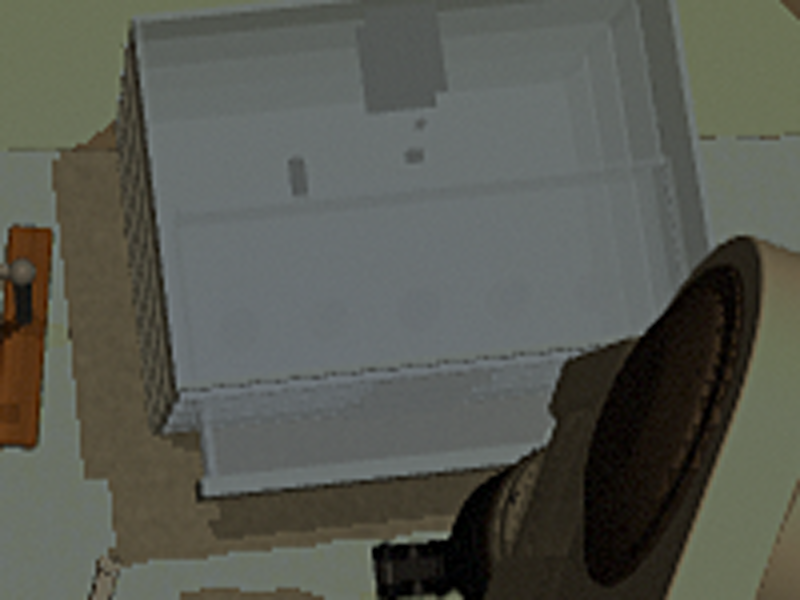

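>>> play_rows:
  moves:
    - [[0,0,0],[0,-0.03,0],0]
    - [[0,0,0],[0,-0.05,0.01],0]
    - [[0,0,0],[0,-0.05,0.04],0]
    - [[0,0,0],[0,-0.05,0.077],0]
    - [[0,0,0],[0,-0.05,0.077],0]

```text
time: 5.5
ee_pos: [0.556, -0.1867, 0.2098]
tcp_rot: [-90.1, 0.1, -85.1]
wrist_force: [-0.9, 0.2, -0.8]
opening: -0.0001
```

>>> play_rows:
  moves:
    - [[0,0,0],[0,0.012,0],0]
    - [[0,0,0],[0,0.025,0],0]
    - [[0,0,0],[0,0.035,0],0]
    - [[0,0,0],[0,0.045,0],0]
    - [[0,0,0],[0,0.05,0],0]

```text
time: 6.0
ee_pos: [0.5514, -0.1874, 0.1611]
tcp_rot: [-90.0, 0.0, -85.2]
wrist_force: [0.1, -0.9, 0.5]
opening: 0.0001
```

>>> play_rows:
  moves:
    - [[0,0,0],[0,0,-0.012],0]
    - [[0,0,0],[0,0,-0.028],0]
    - [[0,0,0],[0,0,-0.044],0]
    - [[0,0,0],[0,0,-0.06],0]
    - [[0,0,0],[0,0,-0.072],0]

```text
time: 6.5
ee_pos: [0.4793, -0.1936, 0.1629]
tcp_rot: [-89.9, -0.0, -85.2]
wrist_force: [2.7, 0.3, -1.0]
opening: -0.0004
```

>>> play_rows:
  moves:
    - [[0,0,0],[0,0,-0.003],0]
    - [[0,0,0],[0,0,-0.006],0]
    - [[0,0,0],[0,0,-0.008],0]
    - [[0,0,0],[0,0,-0.01],0]
    - [[0,0,0],[0,0,-0.012],0]

```text
time: 7.0
ee_pos: [0.4686, -0.1945, 0.1622]
tcp_rot: [-90.0, -0.0, -85.2]
wrist_force: [3.8, -0.1, 0.2]
opening: -0.0002
```

>>> play_rows:
  moves:
    - [[0,0,0],[0,0,-0.001],0]
    - [[0,0,0],[0,0,-0.002],0]
    - [[0,0,0],[0,0,-0.003],0]
    - [[0,0,0],[0,0,-0.004],0]
    - [[0,0,0],[0,0,-0.005],0]

```text
time: 7.5
ee_pos: [0.4684, -0.1945, 0.1625]
tcp_rot: [-89.4, 0.0, -85.1]
wrist_force: [31.6, 3.6, -10.4]
opening: 0.0001
```

>>> play_rows:
  moves:
    - [[0,0,0],[0,0,0.008],0]
    - [[0,0,0],[0,0,0.015],0]
    - [[0,0,0],[0,-0.03,0.015],0]
    - [[0,0,0],[0,-0.07,0.015],0]
    - [[0,0,0],[0,-0.1,0.015],0]

```text
time: 8.0
ee_pos: [0.4782, -0.1936, 0.264]
tcp_rot: [-90.0, -0.0, -85.2]
wrist_force: [-0.3, 0.7, 0.9]
opening: -0.0001
```

Run:
```python
from h import *
print(get_obs()['ee_pos'])
plan((.40,-.03,.27),(-90,0,-45))
```

```text
[ 0.4782 -0.1936  0.264 ]
turn [  0.  -40.2   0. ] shift [-0.1696 -0.006  -0.0642] calls>= 0.93
```

>>> play_rows:
  moves:
    - [[0,-8,0],[-0.035,-0.001,-0.015],0]
    - [[0,-16,0],[-0.07,-0.002,-0.025],0]
    - [[0,-24,0],[-0.1,-0.003,-0.04],0]
    - [[0,-32,0],[-0.14,-0.005,-0.055],0]
    - [[0,-40,0],[-0.17,-0.006,-0.065],30]

```text
time: 8.5
ee_pos: [0.398, -0.0284, 0.2685]
tcp_rot: [-90.0, 0.0, -44.8]
wrist_force: [0.6, -0.4, 0.6]
opening: 0.0132
```

Run:
```python
from h import *
t=snap('top','t3.png',None,1.5); s=snap('scene','s3.png',None,1.5)
for n,k in(('t',t),('s',s)):
    N,L,S,C=cv2.connectedComponentsWithStats(brass(k))
    for i in range(1,N):
        if S[i,4]>40: print(n,S[i],C[i])
```

```text
t [ 17 139  19  20 222] [ 26.018  147.6441]
t [101 147  12  10  97] [106.5258 151.1237]
t [239 157  14  55 439] [245.7472 185.8451]
t [ 96 179  11  22 165] [100.5515 190.0364]
t [132 187  29   8 171] [146.4094 190.2105]
t [170 188  30   9 181] [184.1271 191.6022]
t [208 190  30   9 166] [222.3855 193.1928]
t [237 253   6  12  41] [239.3659 257.5854]
s [253 130  14  14  86] [258.0581 135.407 ]
s [263 150  12  27 183] [268.224  163.1311]
s [351 177  28  11 120] [363.8833 180.9917]
s [317 180  28  11 124] [329.9113 183.4919]
s [282 182  29  13 123] [295.252  185.7236]
s [400 201  14  17 153] [406.1242 208.8758]
s [270 207  15  46 353] [275.9093 232.6119]
s [481 208  18  18 173] [490.1329 216.0694]
s [   0  214   43   57 1753] [ 21.6475 241.1295]
s [406 220  18  26 229] [414.2882 233.8777]
```

View pics/t3.png

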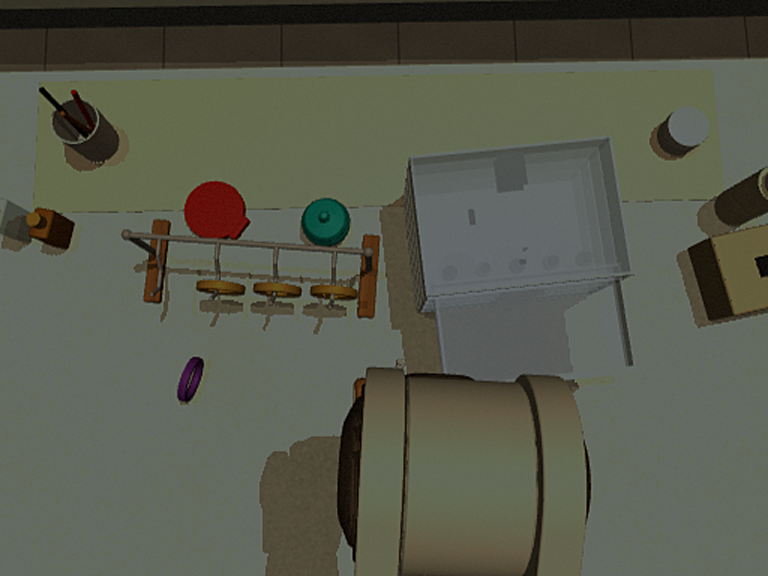

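View pics/s3.png

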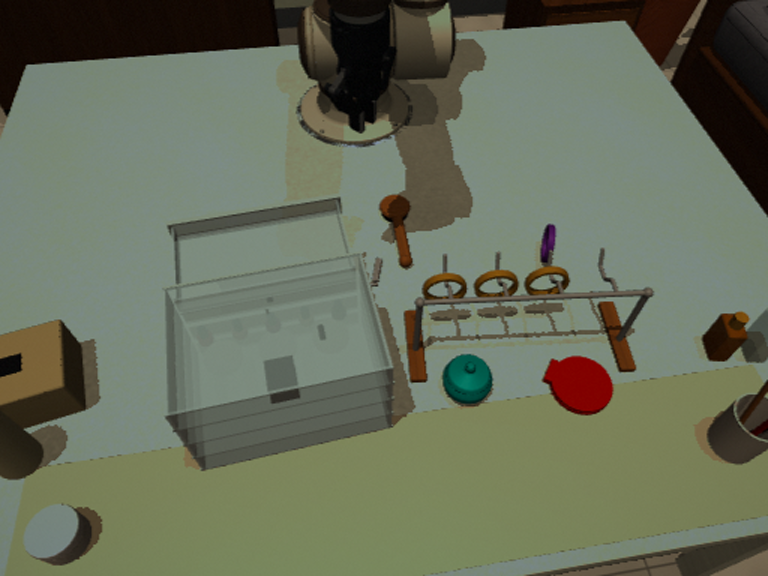

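Run:
```python
from h import *
t=camera('top');s=camera('scene')
for u in ((222.9,194.2),(184.8,192.2),(146.3,191)):
    print('bangle',plane(t,*u,.096),plane(t,*u,.125))
for u in ((296.3,188),(331,185.2),(364.8,182.2)): print(plane(s,*u,.125))
x=np.array([.9956,-.0932]);y=np.array([.0932,.9956])
for i in range(4): print('hook',i+1,np.array([.648,.1855])+y*(-.12+.08*i)-.055*x)
print('drawer panel R top', plane(t,632/1.5,366/1.5,.178), plane(s,170/1.5,229/1.5,.178), plane(s,340/1.5,200/1.5,.178))
```

```text
bangle [0.5851 0.0693 0.096 ] [0.5807 0.0676 0.125 ]
bangle [0.5912 0.1501 0.096 ] [0.5867 0.146  0.125 ]
bangle [0.5957 0.2317 0.096 ] [0.591  0.2251 0.125 ]
[0.5923 0.0683 0.125 ]
[0.596  0.1469 0.125 ]
[0.5989 0.2248 0.125 ]
hook 1 [0.5821 0.0712]
hook 2 [0.5895 0.1508]
hook 3 [0.597  0.2305]
hook 4 [0.6044 0.3101]
drawer panel R top [ 0.4674 -0.3147  0.178 ] [ 0.478  -0.3197  0.178 ] [ 0.4546 -0.0695  0.178 ]
```

Run:
```python
from h import *
plan((.585,.092,.20),(-90,0,-5.35))
```

```text
turn [  0.  -39.8   0. ] shift [0.0448 0.0684 0.2173] calls>= 0.93
```

>>> play_rows:
  moves:
    - [[0,-8,0],[0.009,0.01,0.043],50]
    - [[0,-16,0],[0.018,0.02,0.087],50]
    - [[0,-24,0],[0.027,0.035,0.13],50]
    - [[0,-32,0],[0.036,0.05,0.174],50]
    - [[0,-40,0],[0.045,0.068,0.217],50]

```text
time: 9.2
ee_pos: [0.5871, 0.0912, 0.1989]
tcp_rot: [-90.0, 0.0, -5.0]
wrist_force: [0.3, -1.3, 1.1]
opening: 0.0426
```

>>> play_rows:
  moves:
    - [[0,0,0],[0,0,0],50]
    - [[0,0,0],[0,0,0],50]
    - [[0,0,0],[0,0,0],50]
    - [[0,0,0],[0,0,0],50]
    - [[0,0,0],[0,0,0],50]

```text
time: 9.7
ee_pos: [0.5847, 0.0906, 0.2017]
tcp_rot: [-90.0, -0.1, -5.3]
wrist_force: [-0.3, 0.0, -0.1]
opening: 0.0425
```

Run:
```python
from h import *
snap('scene','s4.png',(240,90,460,250),3.6)
plan((.585,.092,.100),(-90,0,-5.35))
```

```text
turn [-0.   0.1  0.1] shift [-0.0001  0.1016  0.0012] calls>= 0.41
```

View pics/s4.png

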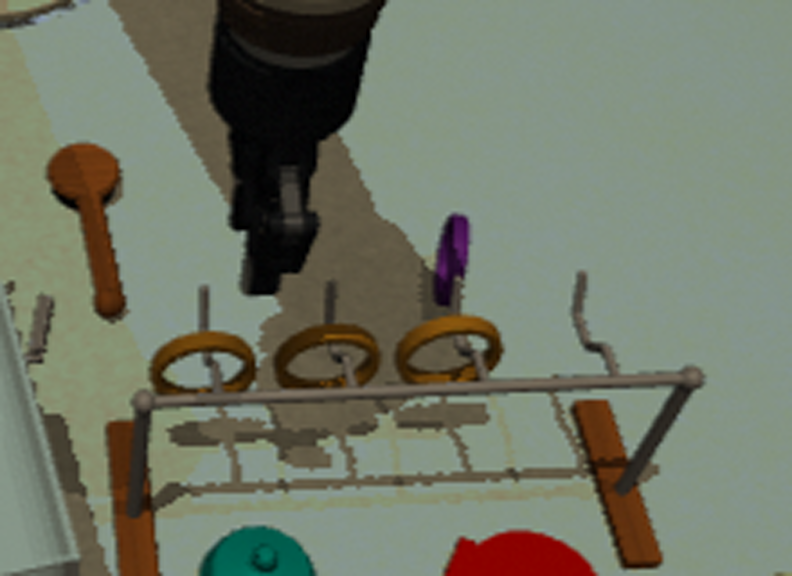

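>>> play_rows:
  moves:
    - [[0,0,0],[0,0.015,0],50]
    - [[0,0,0],[0,0.03,0],50]
    - [[0,0,0],[0,0.045,0],50]
    - [[0,0,0],[0,0.055,0],50]
    - [[0,0,0],[0,0.065,0],50]

```text
time: 10.25
ee_pos: [0.5849, 0.0912, 0.1353]
tcp_rot: [-90.0, -0.0, -5.2]
wrist_force: [0.7, -0.1, 0.1]
opening: 0.0427
```

>>> play_rows:
  moves:
    - [[0,0,0],[0,0.01,0],50]
    - [[0,0,0],[0,0.02,0],50]
    - [[0,0,0],[0,0.03,0],50]
    - [[0,0,0],[0,0.035,0],50]
    - [[0,0,0],[0,0.037,0],50]

```text
time: 10.75
ee_pos: [0.5846, 0.0913, 0.0975]
tcp_rot: [-90.0, 0.0, -5.2]
wrist_force: [-0.6, 0.6, -0.3]
opening: 0.0428
```

Run:
```python
from h import *
snap('scene','s5.png',(240,90,460,250),3.6)
snap('top','t5.png',(120,140,280,260),4.5)
```

```text
(no output)
```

View pics/s5.png

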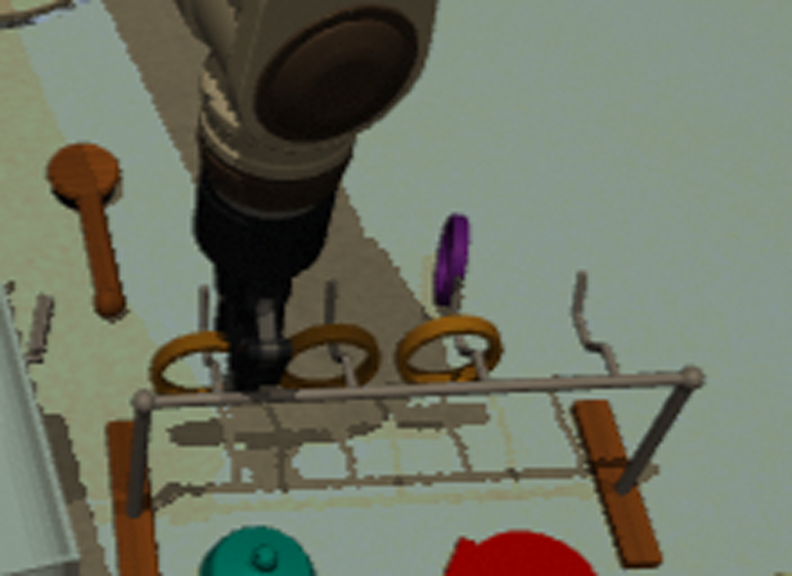

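View pics/t5.png

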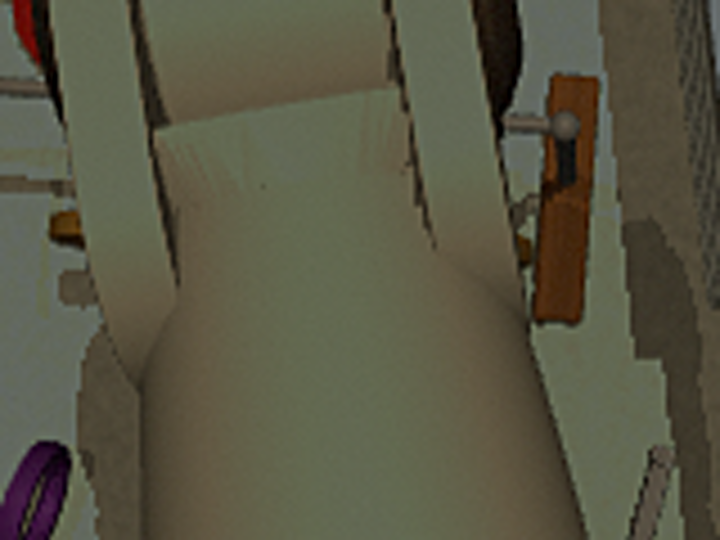

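The fingers straddle bangle 1's side at about (255,360), clear of bangle 2. Gripping.

>>> play_rows:
  moves:
    - [[0,0,0],[0,0,0],5]
    - [[0,0,0],[0,0,0],5]
    - [[0,0,0],[0,0,0],5]
    - [[0,0,0],[0,0,0],5]
    - [[0,0,0],[0,0,0],5]
  grip_force: 45

```text
time: 11.35
ee_pos: [0.5851, 0.0914, 0.0987]
tcp_rot: [-90.0, -0.0, -5.2]
wrist_force: [-0.1, -0.4, 2.9]
opening: 0.011
```

>>> play_rows:
  moves:
    - [[0,0,0],[0,-0.007,0],5]
    - [[0,0,0],[0,-0.015,0],5]
    - [[0,0,0],[0,-0.023,0],5]
    - [[0,0,0],[0,-0.031,0],5]
    - [[0,0,0],[0,-0.037,0],5]

```text
time: 11.85
ee_pos: [0.5852, 0.0914, 0.1364]
tcp_rot: [-90.0, -0.0, -5.2]
wrist_force: [-0.1, 0.5, -0.3]
opening: 0.011
```

Run:
```python
from h import *
snap('scene','s6.png',(240,90,460,250),3.6)
print(get_obs()['wrist_force'],get_obs()['opening'])
```

```text
[ 0.3111 -1.2142  0.222 ] 0.011274297747232388
```

View pics/s6.png

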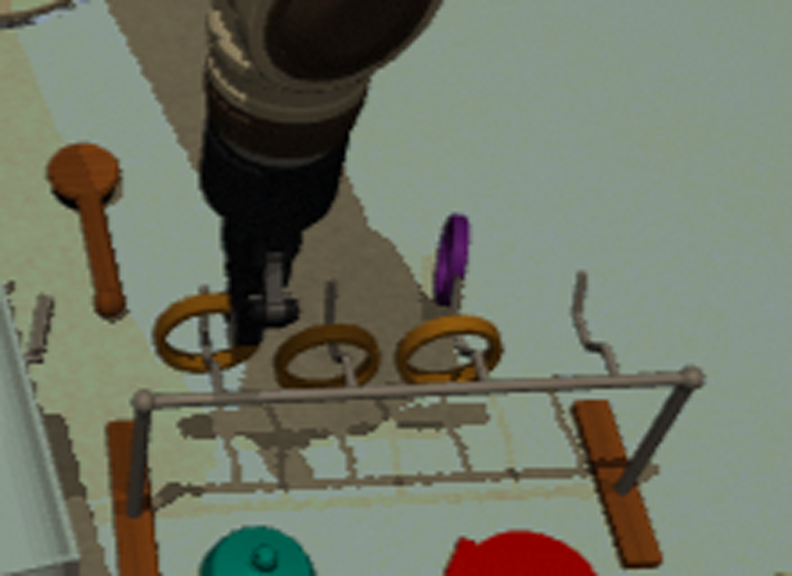

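>>> play_rows:
  moves:
    - [[0,0,0],[-0.01,0,0],5]
    - [[0,0,0],[-0.025,0,0],5]
    - [[0,0,0],[-0.04,0,0],5]
    - [[0,0,0],[-0.055,0,0],5]
    - [[0,0,0],[-0.07,0,0],5]

```text
time: 12.4
ee_pos: [0.5137, 0.0977, 0.1347]
tcp_rot: [-90.0, 0.1, -5.2]
wrist_force: [-0.3, -0.4, -0.7]
opening: 0.0117
```

Run:
```python
from h import *
snap('scene','s7.png',(240,90,460,250),3.6)
print(get_obs()['wrist_force'],get_obs()['opening'])
plan((.515,-.05,.255),(-90,0,-45))
```

```text
[2.7612 1.5875 0.7514] 0.011246488952595866
turn [ 0.1 39.8 -0.1] shift [ 0.016 -0.12  -0.147] calls>= 0.93
```

View pics/s7.png

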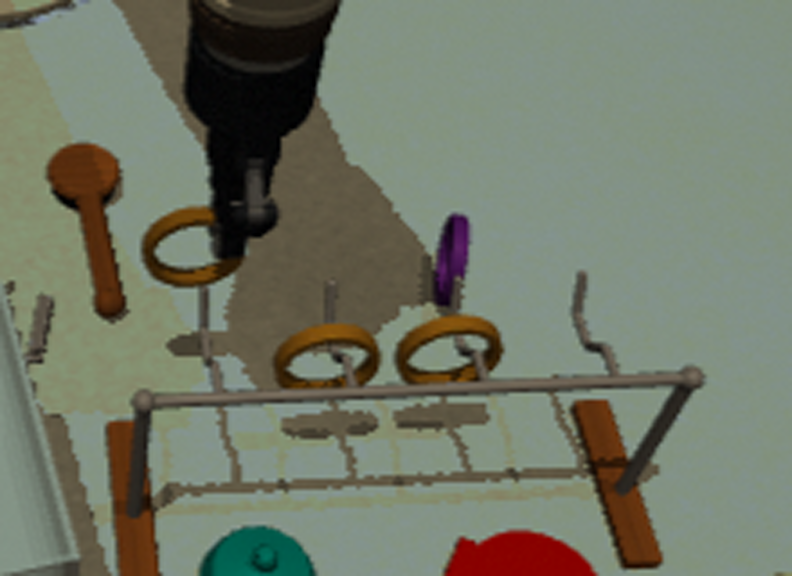

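```bash
cat >> h.py <<'E'
M=np.array([.5227,-.190]);n=np.array([.9966,.0828]);yd=np.array([-.0828,.9966])
def dplan(x,y,z,tilt=0,**k):
    p=M+x*n+y*yd
    r=(Ro.from_euler('xyz',(-90,0,-85.25),degrees=True)*Ro.from_rotvec([0,0,tilt],degrees=True)).as_euler('xyz',degrees=True)
    plan((*p,z),r,**k)
E
python3 - <<'E'
from h import *
plan((.48,-.02,.255),(-90,0,-40))
dplan(.014,-.051,.25,0)
dplan(.014,-.051,.25,20)
E
```

```text
turn [ 0.  34.8 -0.1] shift [-0.0216 -0.1199 -0.1202] calls>= 0.81
turn [ 0.1 80.1 -0.1] shift [ 0.0588 -0.115  -0.3335] calls>= 1.86
turn [14.1 79.2 16.5] shift [ 0.0588 -0.115  -0.3335] calls>= 1.91
```

>>> play_rows:
  moves:
    - [[0,0,0],[0,-0.04,0],5]
    - [[0,8,0],[-0.005,-0.08,-0.03],5]
    - [[0,16,0],[-0.01,-0.12,-0.06],5]
    - [[0,24,0],[-0.02,-0.125,-0.09],5]
    - [[0,32,0],[-0.02,-0.125,-0.12],5]

```text
time: 12.95
ee_pos: [0.4839, -0.0209, 0.2623]
tcp_rot: [-89.9, -0.1, -37.5]
wrist_force: [1.2, 0.0, -0.4]
opening: 0.0112
```

Run:
```python
from h import *
o=get_obs();print(o['ee_pos'],o['tcp_rot'],o['q'],o['opening'])
dplan(.014,-.051,.25,0)
dplan(.014,-.051,.25,20)
```

```text
[ 0.4839 -0.0209  0.2623] [-89.8977  -0.1436 -37.4662] [ -2.4738  -3.376    5.1062  98.3059   0.0015 124.9923] 0.011227399346379941
turn [-0.2 47.8  0.1] shift [ 0.1782  0.0125 -0.139 ] calls>= 1.11
turn [ 8.2 47.3 18.9] shift [ 0.1782  0.0125 -0.139 ] calls>= 1.2
```

>>> play_rows:
  moves:
    - [[0,8,0],[0.025,0,-0.02],5]
    - [[0,16,0],[0.06,0,-0.045],5]
    - [[0,24,0],[0.1,0.003,-0.075],5]
    - [[0,32,0],[0.14,0.006,-0.11],5]
    - [[0,40,0],[0.178,0.01,-0.139],5]

```text
time: 13.45
ee_pos: [0.5418, -0.239, 0.2503]
tcp_rot: [-90.0, -0.0, -77.5]
wrist_force: [0.3, 0.5, 0.1]
opening: 0.011
```

Run:
```python
from h import *
dplan(.014,-.051,.22,20)
snap('scene','s8.png',(60,60,300,300),2.4)
```

```text
turn [ 1.3  7.7 20. ] shift [ 0.0004  0.0303 -0.0011] calls>= 0.5
```

View pics/s8.png

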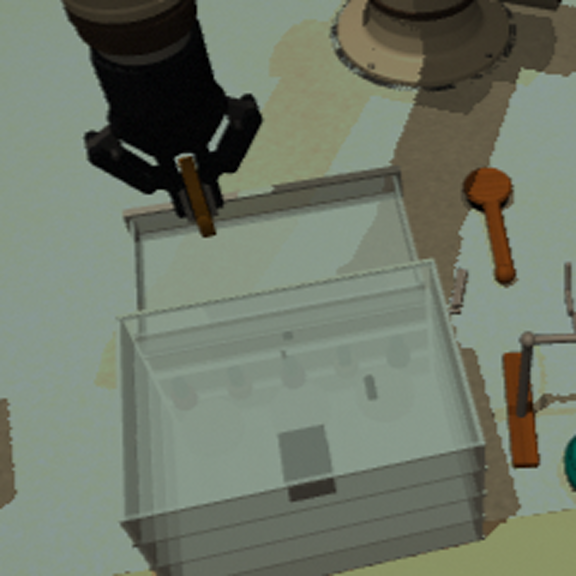

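>>> play_rows:
  moves:
    - [[0.3,2,4],[0,0.005,0],5]
    - [[0.6,4,8],[0,0.01,0],5]
    - [[0.9,5,12],[0,0.018,0],5]
    - [[1.2,6.5,16],[0,0.025,0],5]
    - [[1.3,7.7,20],[0,0.03,-0.001],5]

```text
time: 14.0
ee_pos: [0.5409, -0.2372, 0.2197]
tcp_rot: [-90.1, 20.2, -85.0]
wrist_force: [-0.0, 0.8, -0.6]
opening: 0.0113
```

Run:
```python
from h import *
dplan(.014,-.051,.186,20)
snap('scene','s9.png',(60,60,300,300),2.4)
snap('top','t9.png',(240,100,440,250),4)
print(get_obs()['q'])
```

```text
turn [ 0.2  0.2 -0.2] shift [ 0.0139  0.0308 -0.0002] calls>= 0.14
[-31.432   22.6898  27.3847 107.2301  15.9992 141.8939]
```

View pics/s9.png

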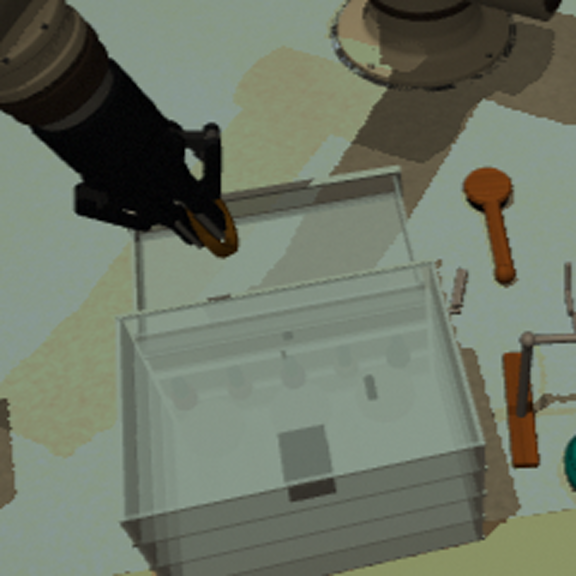

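>>> play_rows:
  moves:
    - [[0,0,0],[0.004,0.008,0],5]
    - [[0,0,0],[0.008,0.016,0],5]
    - [[0,0,0],[0.011,0.024,0],5]
    - [[0,0,0],[0.013,0.029,0],5]
    - [[0,0,0],[0.014,0.031,0],5]

```text
time: 14.6
ee_pos: [0.541, -0.2394, 0.1859]
tcp_rot: [-90.1, 20.0, -84.9]
wrist_force: [0.9, -1.9, -0.3]
opening: 0.011
```

>>> play_rows:
  moves:
    - [[0,0,0],[0.0,0.001,0],5]
    - [[0,0,0],[0.001,0.002,0],5]
    - [[0,0,0],[0.001,0.003,0],5]
    - [[0,0,0],[0.001,0.004,0],5]
    - [[0,0,0],[0.001,0.004,0],5]

```text
time: 15.1
ee_pos: [0.5412, -0.2395, 0.1823]
tcp_rot: [-90.1, 20.0, -85.0]
wrist_force: [-0.4, -0.5, -0.3]
opening: 0.0111
```

Run:
```python
from h import *
snap('scene','s10.png',(60,60,300,300),2.4)
snap('top','t10.png',(240,100,440,280),4)
```

```text
(no output)
```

View pics/s10.png

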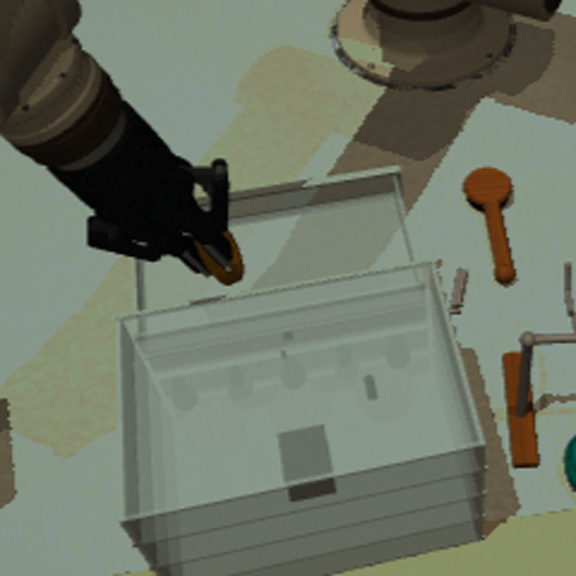

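View pics/t10.png

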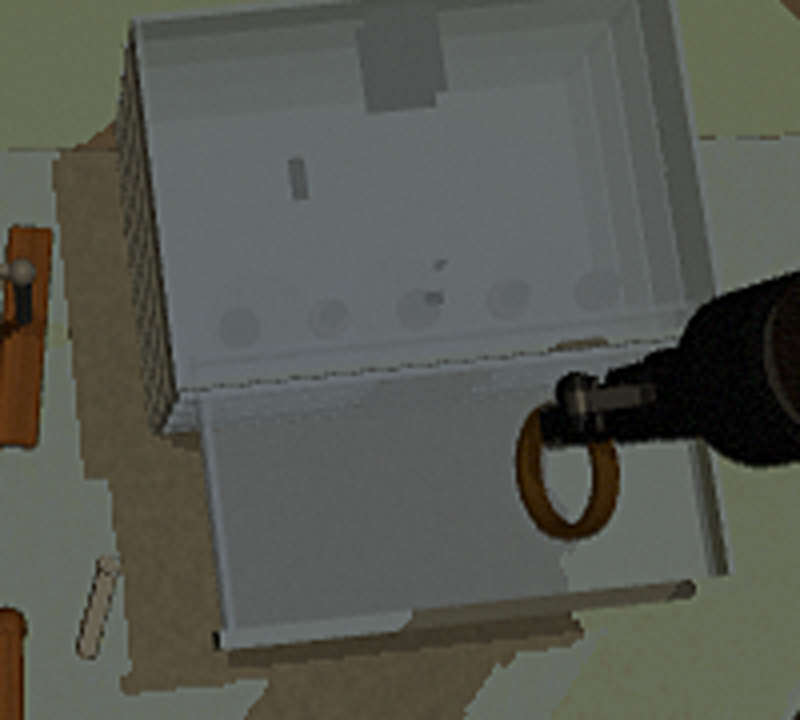

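The ring leans as planned inside the drawer (around (570,470)); not touching the floor yet, so I lower a bit further.

>>> play_rows:
  moves:
    - [[0,0,0],[0.0,0.001,0],5]
    - [[0,0,0],[0.001,0.002,0],5]
    - [[0,0,0],[0.001,0.003,0],5]
    - [[0,0,0],[0.001,0.004,0],5]
    - [[0,0,0],[0.002,0.005,0],5]

```text
time: 15.7
ee_pos: [0.542, -0.2399, 0.1806]
tcp_rot: [-89.8, 19.9, -84.9]
wrist_force: [0.7, -2.7, 25.7]
opening: 0.0109
```

>>> play_rows:
  moves:
    - [[0,0,0],[0,-0.002,0],5]
    - [[0,0,0],[0,-0.003,0],20]
    - [[0,0,0],[0,-0.003,0],30]
    - [[0,0,0],[0,-0.003,0],40]
    - [[0,0,0],[0,-0.003,0],50]

```text
time: 16.2
ee_pos: [0.5412, -0.2406, 0.1793]
tcp_rot: [-90.1, 20.0, -85.0]
wrist_force: [-0.5, -0.1, -0.7]
opening: 0.0423
```

>>> play_rows:
  moves:
    - [[0,0,0],[0,0,0],60]
    - [[0,0,0],[0,0,0],70]
    - [[0,0,0],[0,0,0],80]
    - [[0,0,0],[0,0,0],90]
    - [[0,0,0],[0,0,0],90]

```text
time: 16.7
ee_pos: [0.5413, -0.2406, 0.1798]
tcp_rot: [-90.1, 20.0, -85.0]
wrist_force: [-0.1, -0.7, 0.1]
opening: 0.0774
```

Run:
```python
from h import *
snap('scene','s11.png',(60,60,300,300),2.4)
snap('top','t11.png',(240,100,440,280),4)
```

```text
(no output)
```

View pics/s11.png

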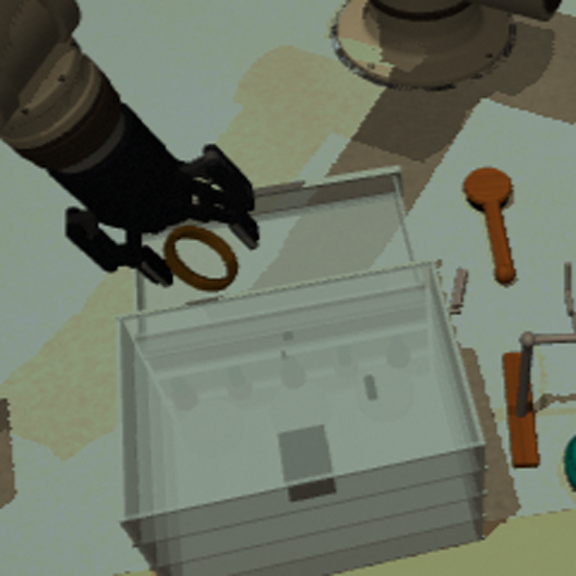

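View pics/t11.png

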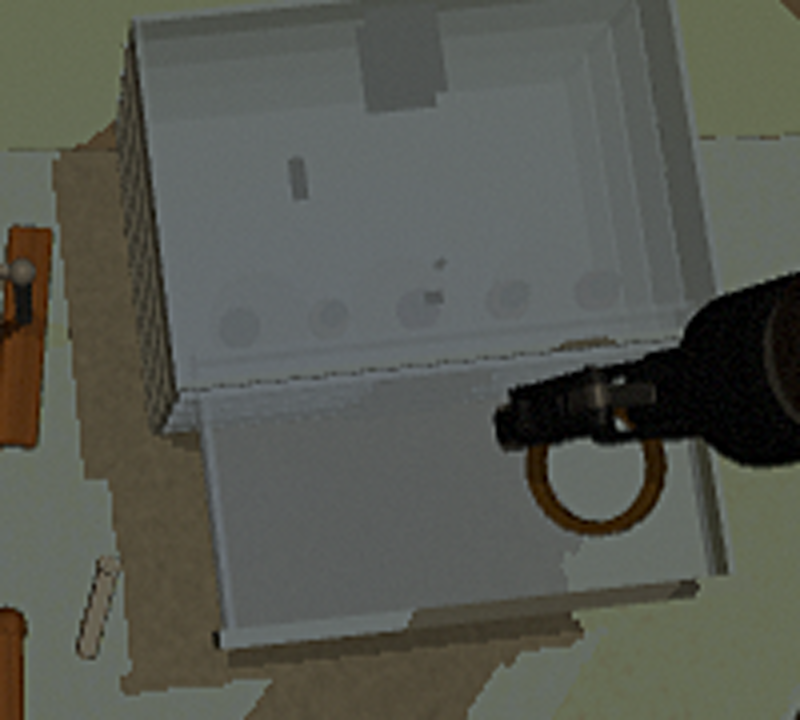

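>>> play_rows:
  moves:
    - [[0,0,0],[0,-0.01,0],90]
    - [[0,0,0],[0,-0.025,0],90]
    - [[0,0,0],[0,-0.045,0],90]
    - [[0,0,0],[0,-0.065,0],80]
    - [[0,0,0],[0,-0.085,0],70]

```text
time: 17.3
ee_pos: [0.5438, -0.27, 0.2612]
tcp_rot: [-90.0, 20.0, -84.9]
wrist_force: [0.1, 0.5, -0.3]
opening: 0.0599
```

Run:
```python
from h import *
plan((.42,-.06,.27),(-90,0,-50))
snap('top','t12.png',(240,100,440,280),4)
```

```text
turn [ -6.1 -34.6 -19.4] shift [-0.2098  0.0671 -0.1048] calls>= 0.98
```

View pics/t12.png

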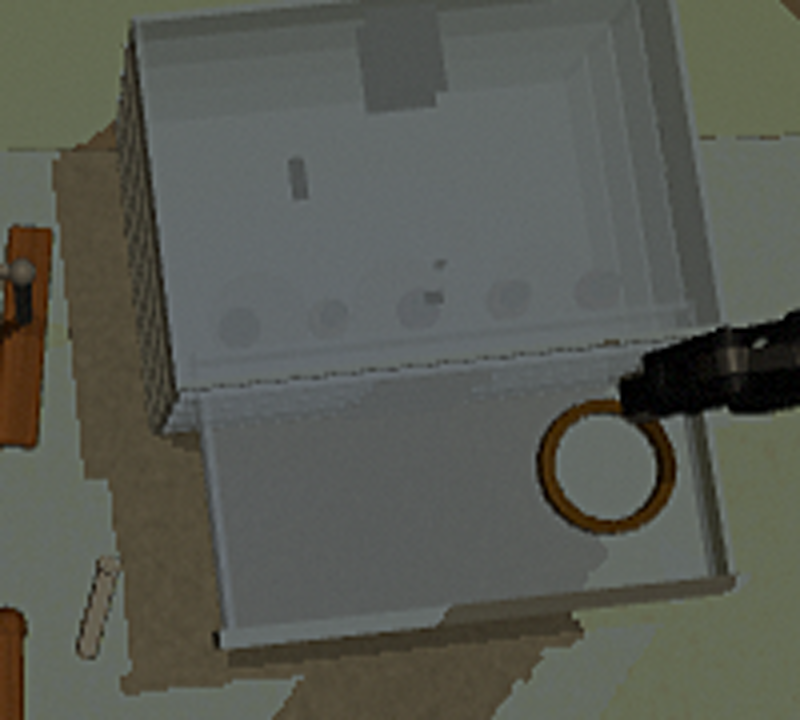

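>>> play_rows:
  moves:
    - [[-1,-7,-4],[-0.04,0.0,-0.02],50]
    - [[-2,-14,-8],[-0.08,0.01,-0.04],50]
    - [[-3.5,-21,-12],[-0.125,0.03,-0.06],50]
    - [[-5,-28,-16],[-0.17,0.05,-0.085],50]
    - [[-6,-34.6,-19.4],[-0.21,0.067,-0.105],50]

```text
time: 17.85
ee_pos: [0.4218, -0.0637, 0.2691]
tcp_rot: [-89.9, -0.2, -49.7]
wrist_force: [0.6, 1.2, 1.9]
opening: 0.0428
```

Run:
```python
from h import *
t=snap('top','t13.png',None,1.5); s=snap('scene')
for nn,k in(('t',t),('s',s)):
    N,L,S,C=cv2.connectedComponentsWithStats(brass(k))
    for i in range(1,N):
        if S[i,4]>40: print(nn,S[i],C[i])
p=plane(t,391.7,216.5,.152)[:2]-M; print('ring1 in drawer',p@n,p@yd)
plan((.592,.173,.2),(-90,0,-5.35))
```

```text
t [ 17 138  19  21 225] [ 25.9333 147.6444]
t [101 147  12  10  97] [106.5258 151.1237]
t [239 157  14  55 448] [245.7388 185.9754]
t [107 160   4  17  41] [108.2927 166.9268]
t [ 96 178  11  23 165] [100.6121 189.9394]
t [132 187  29   8 173] [146.2948 190.2081]
t [170 188  30   9 184] [184.087 191.625]
t [375 200  34  28 205] [390.7561 210.9317]
t [237 253   9  27 190] [241.0632 265.6158]
s [264 156  11  21 147] [268.7143 165.7211]
s [124 161  32  25 216] [139.3796 173.1389]
s [351 177  28  11 120] [363.7917 181.0167]
s [317 180  28  10 123] [330.0163 183.439 ]
s [400 201  14  17 155] [406.0968 208.9419]
s [270 207  15  46 356] [275.9017 232.5449]
s [481 208  19  18 176] [490.1989 216.0739]
s [   0  213   43   58 1757] [ 21.671  241.0968]
s [406 220  18  26 230] [414.2783 233.8261]
ring1 in drawer -0.005221648538054043 -0.07921364138722771
turn [ -0.1 -44.    0.2] shift [-0.065   0.0711  0.2823] calls>= 1.19
```

View pics/t13.png

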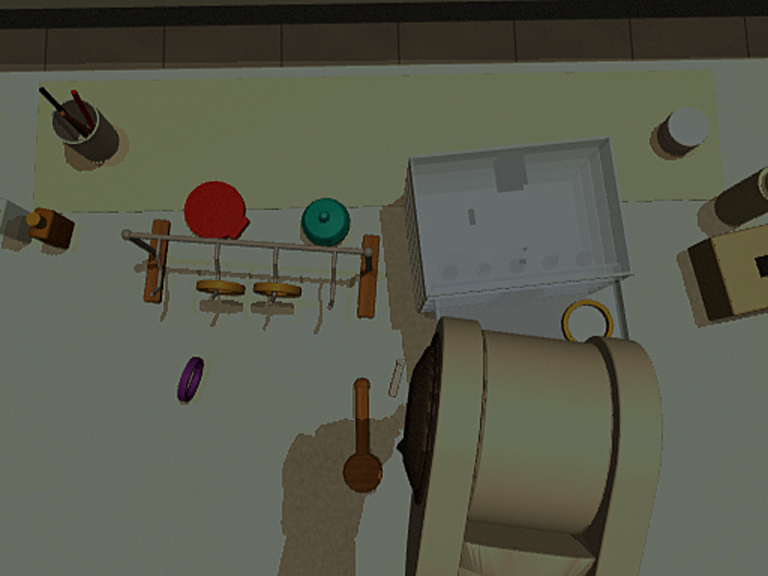

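>>> play_rows:
  moves:
    - [[0,-8,0],[-0.013,0.0,0.05],50]
    - [[0,-16,0],[-0.026,0.01,0.1],50]
    - [[0,-24,0],[-0.039,0.025,0.15],50]
    - [[0,-32,0],[-0.052,0.04,0.2],50]
    - [[0,-40,0],[-0.06,0.055,0.25],50]

```text
time: 18.45
ee_pos: [0.5679, 0.1329, 0.2183]
tcp_rot: [-89.9, -0.1, -9.7]
wrist_force: [0.4, 0.4, 0.9]
opening: 0.0428
```

Run:
```python
from h import *
plan((.591,.1715,.17),(-90,0,-5.35))
```

```text
turn [-0.1 -4.3  0.1] shift [0.0162 0.0484 0.0418] calls>= 0.26
```

>>> play_rows:
  moves:
    - [[0,-4,0],[0.008,0.005,0.02],50]
    - [[0,-4.3,0],[0.016,0.02,0.042],50]
    - [[0,-4.3,0],[0.016,0.035,0.042],50]
    - [[0,-4.3,0],[0.016,0.048,0.042],50]
    - [[0,-4.3,0],[0.016,0.048,0.042],50]

```text
time: 18.95
ee_pos: [0.5894, 0.1691, 0.1684]
tcp_rot: [-90.0, 0.1, -5.7]
wrist_force: [0.1, 0.4, 0.2]
opening: 0.0428
```

Run:
```python
from h import *
plan((.591,.1715,.098),(-90,0,-5.35))
s=snap('scene','s14.png',(240,90,460,250),3.6)
```

```text
turn [ 0.  -0.4 -0.1] shift [0.0016 0.0704 0.0025] calls>= 0.28
```

View pics/s14.png

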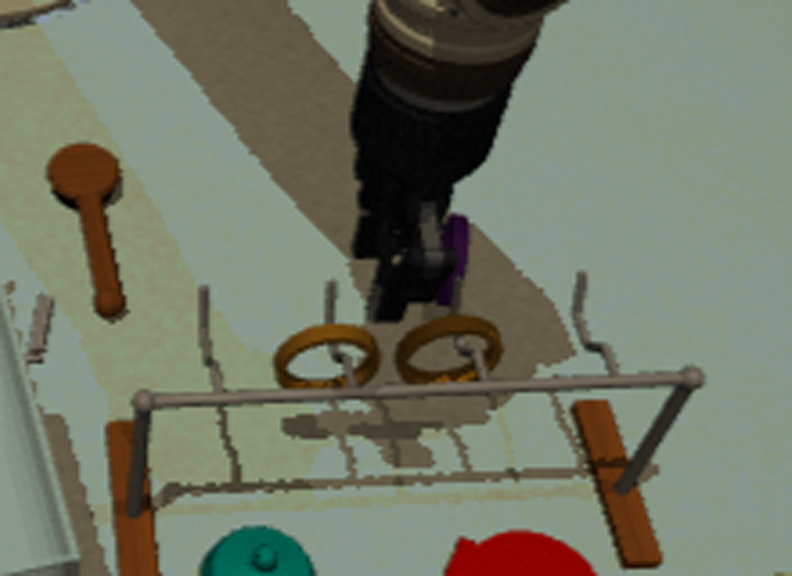

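>>> play_rows:
  moves:
    - [[0,-0.4,0],[0.0016,0.015,0.0025],50]
    - [[0,-0.4,0],[0.0016,0.033,0.0025],50]
    - [[0,-0.4,0],[0.0016,0.05,0.0025],50]
    - [[0,-0.4,0],[0.0016,0.065,0.0025],50]
    - [[0,-0.4,0],[0.0016,0.07,0.0025],50]

```text
time: 19.5
ee_pos: [0.5914, 0.1717, 0.0987]
tcp_rot: [-90.0, 0.1, -5.3]
wrist_force: [-0.1, 0.7, -0.4]
opening: 0.0423
```

>>> play_rows:
  moves:
    - [[0,0,0],[0,0,0],5]
    - [[0,0,0],[0,0,0],5]
    - [[0,0,0],[0,0,0],5]
    - [[0,0,0],[0,0,0],5]
    - [[0,0,0],[0,0,0],5]

```text
time: 20.0
ee_pos: [0.5924, 0.1722, 0.1013]
tcp_rot: [-89.9, -0.1, -5.3]
wrist_force: [0.8, -0.5, 3.1]
opening: 0.0108
```

>>> play_rows:
  moves:
    - [[0,0,0],[0,-0.007,0],5]
    - [[0,0,0],[0,-0.015,0],5]
    - [[0,0,0],[0,-0.023,0],5]
    - [[0,0,0],[0,-0.031,0],5]
    - [[0,0,0],[0,-0.037,0],5]

```text
time: 20.5
ee_pos: [0.5921, 0.1721, 0.1386]
tcp_rot: [-89.9, -0.1, -5.3]
wrist_force: [0.2, 0.5, 0.3]
opening: 0.0108
```

Run:
```python
from h import *
s=snap('scene','s15.png',(240,90,460,250),3.6)
o=get_obs();print(o['ee_pos'],o['opening'],o['wrist_force'])
```

```text
[0.5924 0.1722 0.1394] 0.010814659183193463 [-0.3229  0.4226  0.1911]
```

View pics/s15.png

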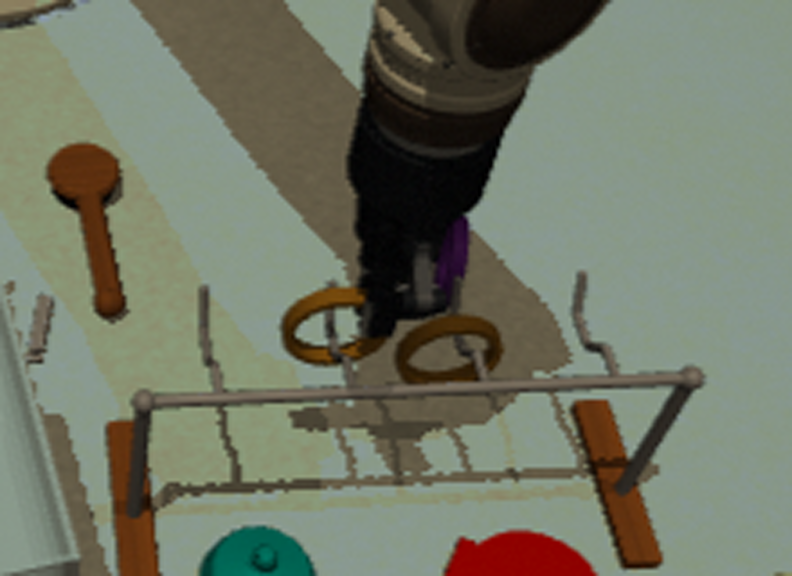

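Bangle 2 is lifted and the hook tip sits inside the ring, clear of its top. I draw it off.

>>> play_rows:
  moves:
    - [[0,0,0],[-0.01,0,0],5]
    - [[0,0,0],[-0.025,0,0],5]
    - [[0,0,0],[-0.04,0,0],5]
    - [[0,0,0],[-0.055,0,0],5]
    - [[0,0,0],[-0.07,0,0],5]

```text
time: 21.05
ee_pos: [0.5207, 0.1785, 0.1368]
tcp_rot: [-90.0, 0.0, -5.3]
wrist_force: [0.3, 0.1, -0.3]
opening: 0.0107
```

Run:
```python
from h import *
s=snap('scene','s16.png',(240,90,460,250),3.6)
o=get_obs();print(o['ee_pos'],o['opening'],o['wrist_force'])
plan((.48,-.02,.26),(-90,0,-40))
```

```text
[0.5191 0.1786 0.1372] 0.01117916117784466 [1.8657 0.5341 0.6339]
turn [ 0.  34.7 -0.1] shift [-0.0208 -0.1229 -0.2013] calls>= 0.95
```

View pics/s16.png

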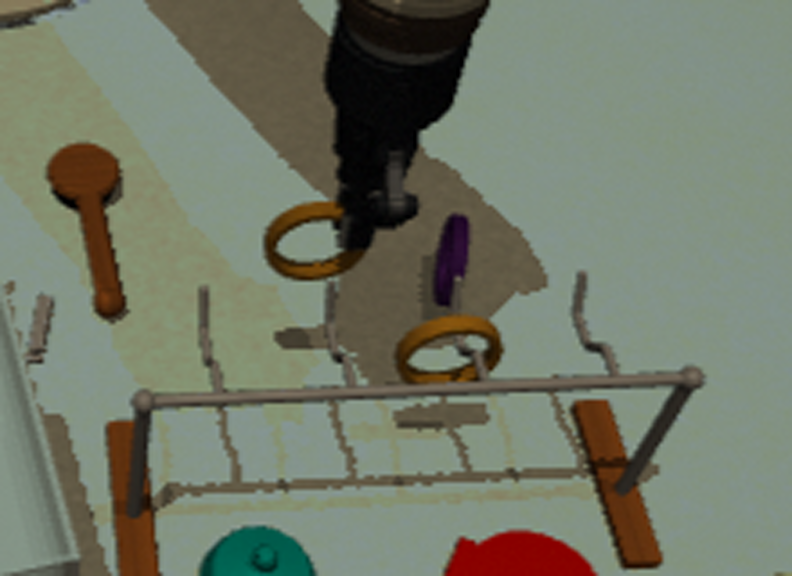

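>>> play_rows:
  moves:
    - [[0,0,0],[0,-0.04,-0.01],5]
    - [[0,8,0],[-0.005,-0.08,-0.06],5]
    - [[0,16,0],[-0.01,-0.12,-0.11],5]
    - [[0,24,0],[-0.02,-0.123,-0.16],5]
    - [[0,32,0],[-0.02,-0.123,-0.2],5]

```text
time: 21.6
ee_pos: [0.4856, -0.005, 0.2604]
tcp_rot: [-89.9, -0.1, -37.5]
wrist_force: [1.9, -0.4, -0.7]
opening: 0.0107
```

Run:
```python
from h import *
o=get_obs();print(o['ee_pos'],o['opening'])
dplan(.014,.028,.25,0)
```

```text
[ 0.4856 -0.005   0.2604] 0.010746146457505204
turn [-0.2 47.7  0.1] shift [ 0.1337  0.0105 -0.094 ] calls>= 1.11
```

>>> play_rows:
  moves:
    - [[0,8,0],[0.02,0,-0.012],5]
    - [[0,16,0],[0.045,0,-0.03],5]
    - [[0,24,0],[0.075,0.003,-0.05],5]
    - [[0,32,0],[0.105,0.006,-0.07],5]
    - [[0,40,0],[0.134,0.01,-0.094],5]

```text
time: 22.1
ee_pos: [0.536, -0.161, 0.2481]
tcp_rot: [-90.0, 0.0, -77.6]
wrist_force: [0.6, 0.3, -0.7]
opening: 0.0108
```

Run:
```python
from h import *
o=get_obs();print(o['ee_pos'],o['opening'])
dplan(.014,.028,.22,20)
```

```text
[ 0.536  -0.161   0.2481] 0.010834496088002422
turn [ 1.3  7.6 19.9] shift [-0.0004  0.0281 -0.0016] calls>= 0.5
```

>>> play_rows:
  moves:
    - [[0.3,2,4],[0,0.005,0],5]
    - [[0.6,4,8],[0,0.01,0],5]
    - [[0.9,5,12],[0,0.018,0],5]
    - [[1.2,6.5,16],[0,0.025,0],5]
    - [[1.3,7.7,20],[0,0.028,-0.001],5]

```text
time: 22.6
ee_pos: [0.5346, -0.1599, 0.2197]
tcp_rot: [-90.1, 20.2, -85.2]
wrist_force: [0.0, -0.5, -0.4]
opening: 0.0106
```

Run:
```python
from h import *
o=get_obs();print(o['ee_pos'],o['opening'])
dplan(.014,.028,.185,20)
s=snap('scene','s17.png',(60,60,300,300),2.4)
```

```text
[ 0.5346 -0.1599  0.2197] 0.010612948957031347
turn [ 0.1  0.1 -0.2] shift [ 0.0129  0.0322 -0.0003] calls>= 0.14
```

View pics/s17.png

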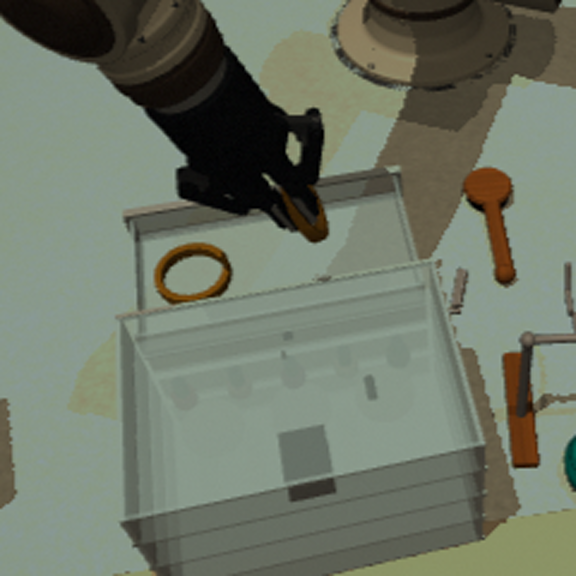

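>>> play_rows:
  moves:
    - [[0,0,0],[0.004,0.008,0],5]
    - [[0,0,0],[0.008,0.016,0],5]
    - [[0,0,0],[0.011,0.024,0],5]
    - [[0,0,0],[0.013,0.03,0],5]
    - [[0,0,0],[0.013,0.032,0],5]

```text
time: 23.15
ee_pos: [0.5347, -0.1608, 0.1853]
tcp_rot: [-90.1, 20.0, -85.0]
wrist_force: [-0.1, 0.1, -0.1]
opening: 0.0109
```

>>> play_rows:
  moves:
    - [[0,0,0],[0.0,0.001,0],5]
    - [[0,0,0],[0.001,0.002,0],5]
    - [[0,0,0],[0.001,0.003,0],5]
    - [[0,0,0],[0.001,0.003,0],5]
    - [[0,0,0],[0.001,0.003,0],5]

```text
time: 23.65
ee_pos: [0.5352, -0.1614, 0.1836]
tcp_rot: [-89.9, 20.0, -85.1]
wrist_force: [0.4, -1.3, 5.2]
opening: 0.0112
```

Light floor contact (5 N). Release in steps.

>>> play_rows:
  moves:
    - [[0,0,0],[0,0,0],15]
    - [[0,0,0],[0,-0.001,0],25]
    - [[0,0,0],[0,-0.001,0],35]
    - [[0,0,0],[0,-0.001,0],45]
    - [[0,0,0],[0,-0.001,0],55]

```text
time: 24.15
ee_pos: [0.5349, -0.1615, 0.1836]
tcp_rot: [-90.0, 20.1, -85.1]
wrist_force: [0.6, -0.0, -0.5]
opening: 0.0473
```

>>> play_rows:
  moves:
    - [[0,0,0],[0,0,0],65]
    - [[0,0,0],[0,0,0],75]
    - [[0,0,0],[0,0,0],85]
    - [[0,0,0],[0,0,0],90]
    - [[0,0,0],[0,0,0],90]

```text
time: 24.65
ee_pos: [0.535, -0.1616, 0.1838]
tcp_rot: [-90.0, 20.1, -85.1]
wrist_force: [0.1, -0.6, -0.4]
opening: 0.0766
```

>>> play_rows:
  moves:
    - [[0,0,0],[0,-0.01,0],90]
    - [[0,0,0],[0,-0.025,0],90]
    - [[0,0,0],[0,-0.045,0],90]
    - [[0,0,0],[0,-0.065,0],80]
    - [[0,0,0],[0,-0.085,0],70]

```text
time: 25.15
ee_pos: [0.5374, -0.191, 0.2652]
tcp_rot: [-90.0, 20.0, -85.1]
wrist_force: [-0.1, -0.5, -0.5]
opening: 0.0599
```

Run:
```python
from h import *
s=snap('scene','s18.png',(60,60,300,300),2.4)
snap('top','t18.png',(240,100,440,280),4)
plan((.42,-.0,.27),(-90,0,-50))
```

```text
turn [ -6.3 -34.7 -19.3] shift [-0.1903  0.0649 -0.1012] calls>= 0.93
```

View pics/s18.png

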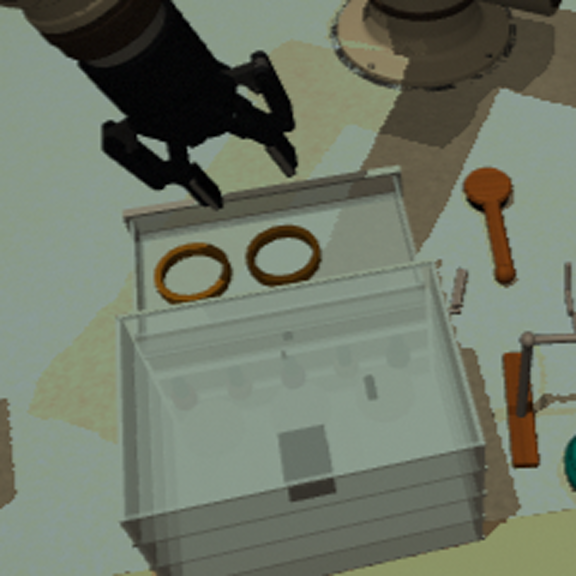

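View pics/t18.png

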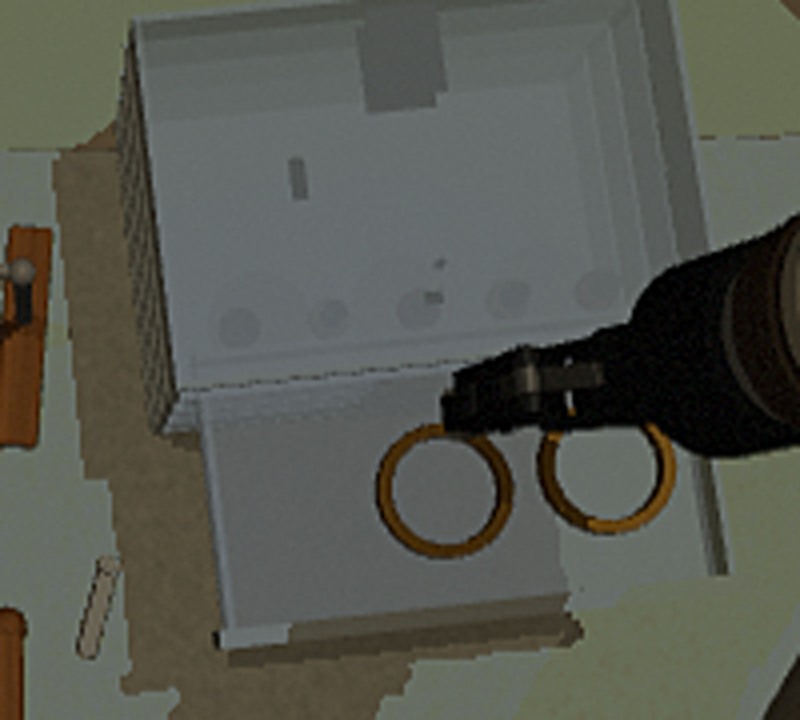

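Both bangles lie flat in the drawer. Next is bangle 3.

>>> play_rows:
  moves:
    - [[-1,-7,-4],[-0.04,0.0,-0.02],50]
    - [[-2,-14,-8],[-0.08,0.01,-0.04],50]
    - [[-3.5,-21,-12],[-0.12,0.03,-0.06],50]
    - [[-5,-28,-16],[-0.16,0.05,-0.08],50]
    - [[-6,-34.6,-19.4],[-0.19,0.065,-0.1],50]

```text
time: 25.75
ee_pos: [0.4192, 0.0026, 0.2671]
tcp_rot: [-89.9, -0.1, -49.8]
wrist_force: [0.5, 1.0, 0.6]
opening: 0.0429
```

Run:
```python
from h import *
t=snap('top','t19.png',None,1.5); s=snap('scene','s19.png',(240,90,460,250),3.6)
for nn,k in(('t',t),('s',s)):
    N,L,S,C=cv2.connectedComponentsWithStats(brass(k))
    for i in range(1,N):
        if S[i,4]>40 and S[i,0]>110: print(nn,S[i],C[i])
plan((.598,.2515,.2),(-90,0,-5.35))
```

```text
t [239 157  14  55 442] [245.7398 186.1765]
t [132 187  29   8 172] [146.3779 190.2209]
t [375 200  34  33 284] [391.5845 216.0739]
t [335 206  33  33 289] [351.0138 222.3045]
s [253 130  20  25 293] [263.1638 139.3788]
s [163 154  30  24 206] [177.4563 165.5825]
s [264 159  11  18 117] [268.9487 167.4615]
s [124 161  32  25 216] [139.3796 173.1389]
s [351 177  28  11 119] [363.8992 180.9748]
s [400 201  14  17 155] [406.0968 208.9419]
s [270 207  15  46 355] [275.9099 232.4986]
s [481 208  18  18 172] [490.1337 216.0174]
s [406 220  18  26 230] [414.2826 233.8174]
turn [ -0.1 -44.2   0.2] shift [-0.071   0.0688  0.2971] calls>= 1.25
```

View pics/s19.png

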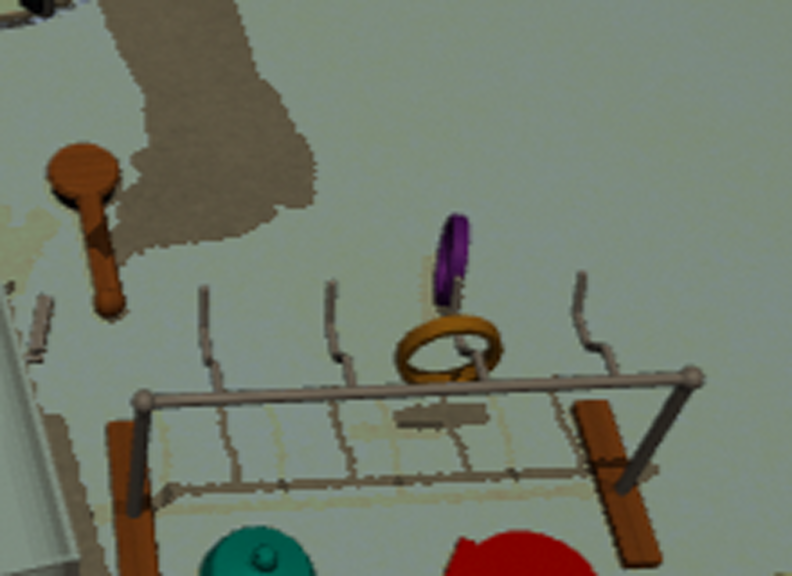

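View pics/t19.png

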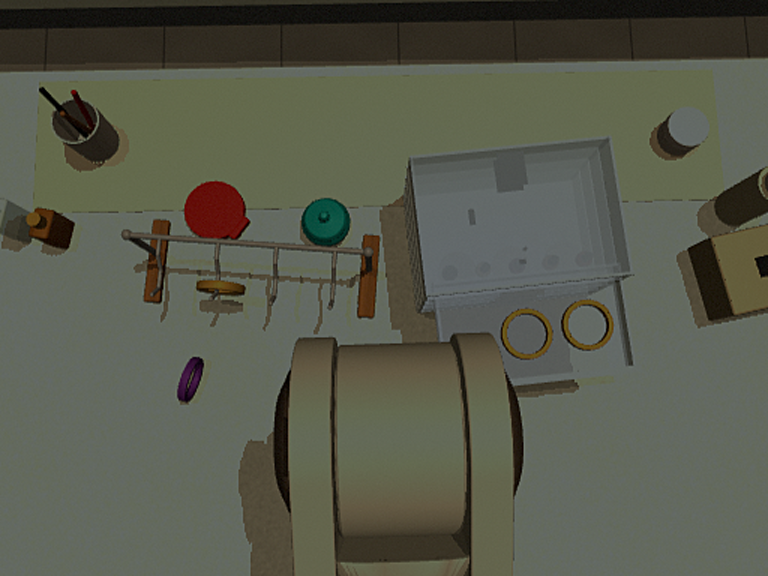

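>>> play_rows:
  moves:
    - [[0,-8,0],[-0.014,0.0,0.05],50]
    - [[0,-16,0],[-0.028,0.01,0.1],50]
    - [[0,-24,0],[-0.042,0.025,0.15],50]
    - [[0,-32,0],[-0.056,0.04,0.2],50]
    - [[0,-40,0],[-0.065,0.055,0.25],50]

```text
time: 26.35
ee_pos: [0.5624, 0.2008, 0.2166]
tcp_rot: [-89.9, -0.1, -9.8]
wrist_force: [0.8, -1.5, -0.2]
opening: 0.0423
```

Run:
```python
from h import *
plan((.597,.252,.17),(-90,0,-5.35))
```

```text
turn [-0.1 -4.5  0.1] shift [0.0254 0.0467 0.0562] calls>= 0.31
```

>>> play_rows:
  moves:
    - [[0,-4,0],[0.012,0.005,0.028],50]
    - [[0,-4.5,0],[0.025,0.02,0.056],50]
    - [[0,-4.5,0],[0.025,0.035,0.056],50]
    - [[0,-4.5,0],[0.025,0.046,0.056],50]
    - [[0,-4.5,0],[0.025,0.046,0.056],50]

```text
time: 26.85
ee_pos: [0.5953, 0.2492, 0.1695]
tcp_rot: [-90.0, 0.1, -5.7]
wrist_force: [0.3, -0.7, 1.3]
opening: 0.0426
```

Run:
```python
from h import *
plan((.597,.252,.098),(-90,0,-5.35))
s=snap('scene','s20.png',(240,90,460,250),3.6)
```

```text
turn [ 0.  -0.3 -0.1] shift [0.0015 0.0715 0.003 ] calls>= 0.29
```

View pics/s20.png

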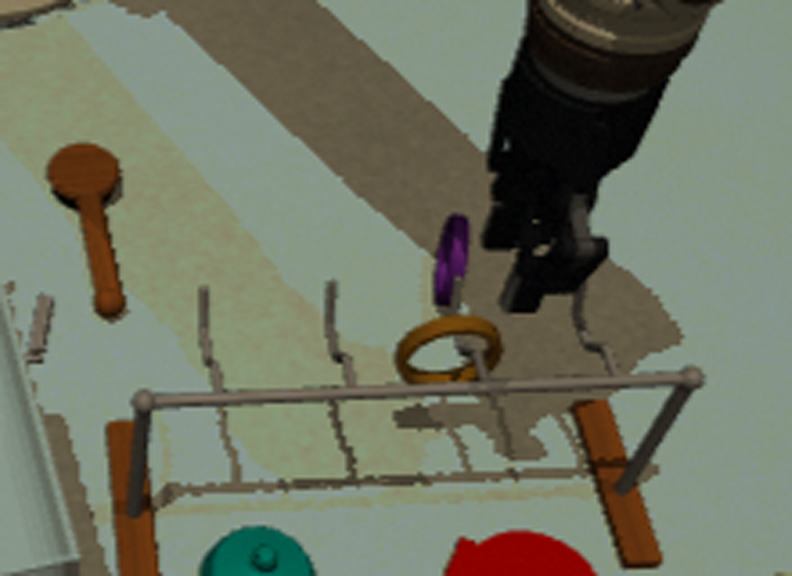

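>>> play_rows:
  moves:
    - [[0,-0.3,0],[0.001,0.015,0.001],50]
    - [[0,-0.3,0],[0.001,0.033,0.001],50]
    - [[0,-0.3,0],[0.001,0.05,0.001],50]
    - [[0,-0.3,0],[0.001,0.065,0.001],50]
    - [[0,-0.3,0],[0.001,0.071,0.001],50]

```text
time: 27.4
ee_pos: [0.5965, 0.2506, 0.0992]
tcp_rot: [-90.0, 0.0, -5.3]
wrist_force: [0.3, -0.6, -0.4]
opening: 0.0429
```

>>> play_rows:
  moves:
    - [[0,0,0],[0,0,0],5]
    - [[0,0,0],[0,0,0],5]
    - [[0,0,0],[0,0,0],5]
    - [[0,0,0],[0,0,0],5]
    - [[0,0,0],[0,0,0],5]

```text
time: 27.9
ee_pos: [0.5975, 0.2512, 0.1016]
tcp_rot: [-89.9, -0.1, -5.3]
wrist_force: [0.6, -0.2, 2.1]
opening: 0.0109
```

>>> play_rows:
  moves:
    - [[0,0,0],[0,-0.007,0],5]
    - [[0,0,0],[0,-0.015,0],5]
    - [[0,0,0],[0,-0.023,0],5]
    - [[0,0,0],[0,-0.031,0],5]
    - [[0,0,0],[0,-0.037,0],5]

```text
time: 28.4
ee_pos: [0.5972, 0.2511, 0.139]
tcp_rot: [-89.9, -0.1, -5.3]
wrist_force: [0.2, -0.6, -0.2]
opening: 0.0108
```

Run:
```python
from h import *
s=snap('scene','s21.png',(240,90,460,250),3.6)
o=get_obs();print(o['ee_pos'],o['opening'],o['wrist_force'])
```

```text
[0.5975 0.2512 0.1398] 0.011203382638786391 [ 0.1281 -0.2358 -0.1083]
```

View pics/s21.png

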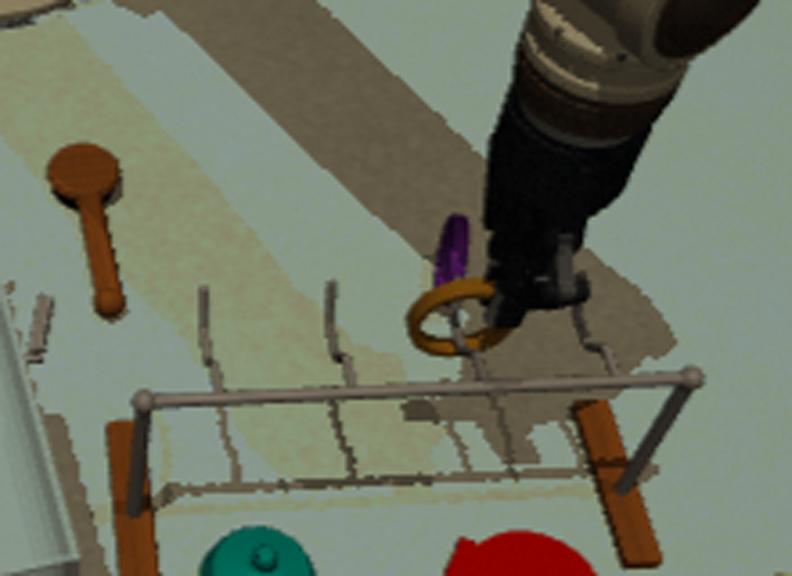

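>>> play_rows:
  moves:
    - [[0,0,0],[-0.01,0,0],5]
    - [[0,0,0],[-0.025,0,0],5]
    - [[0,0,0],[-0.04,0,0],5]
    - [[0,0,0],[-0.053,0,0],5]
    - [[0,0,0],[-0.065,0,0],5]

```text
time: 28.95
ee_pos: [0.5309, 0.257, 0.1373]
tcp_rot: [-89.9, -0.0, -5.3]
wrist_force: [0.7, 0.2, -0.4]
opening: 0.0107
```

Run:
```python
from h import *
s=snap('scene','s22.png',(240,90,460,250),3.6)
o=get_obs();print(o['ee_pos'],o['opening'],o['wrist_force'])
plan((.48,.04,.26),(-90,0,-40))
```

```text
[0.5297 0.2572 0.1376] 0.011506487313524192 [1.1774 1.7396 0.3989]
turn [-0.1 34.7 -0. ] shift [-0.0295 -0.1226 -0.2207] calls>= 1.02
```

View pics/s22.png

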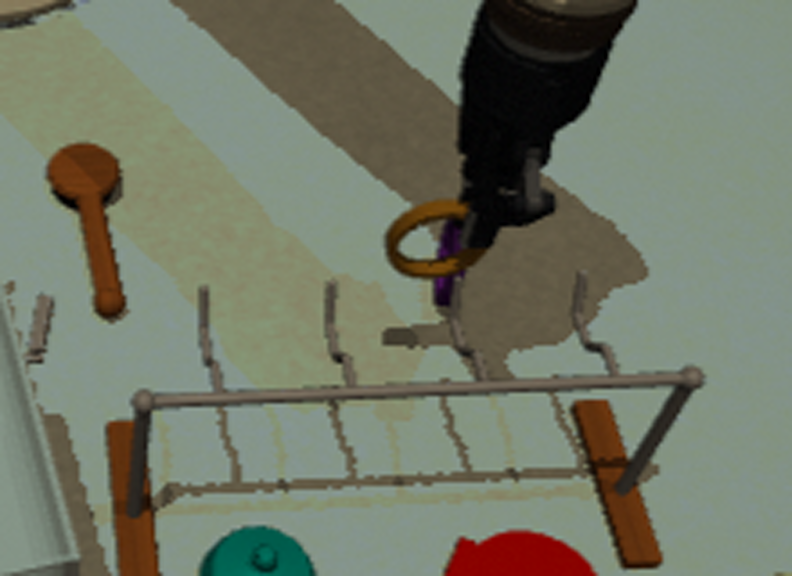

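>>> play_rows:
  moves:
    - [[0,0,0],[0,-0.045,-0.01],5]
    - [[0,8,0],[-0.007,-0.09,-0.05],5]
    - [[0,16,0],[-0.015,-0.122,-0.1],5]
    - [[0,24,0],[-0.023,-0.123,-0.15],5]
    - [[0,32,0],[-0.03,-0.123,-0.2],5]

```text
time: 29.5
ee_pos: [0.4878, 0.0775, 0.2611]
tcp_rot: [-89.8, -0.1, -37.6]
wrist_force: [0.8, 0.4, -0.3]
opening: 0.011
```

Run:
```python
from h import *
o=get_obs();print(o['ee_pos'],o['opening'])
dplan(.014,.051,.25,0)
```

```text
[0.4878 0.0775 0.2611] 0.01102456265485473
turn [-0.3 47.7  0. ] shift [ 0.1668  0.0109 -0.1436] calls>= 1.11
```

>>> play_rows:
  moves:
    - [[0,8,0],[0.025,0,-0.02],5]
    - [[0,16,0],[0.06,0,-0.045],5]
    - [[0,24,0],[0.1,0.003,-0.08],5]
    - [[0,32,0],[0.135,0.006,-0.115],5]
    - [[0,40,0],[0.167,0.01,-0.144],5]

```text
time: 30.0
ee_pos: [0.5334, -0.1393, 0.2493]
tcp_rot: [-89.9, 0.0, -77.7]
wrist_force: [0.2, 0.8, 0.0]
opening: 0.011
```

Run:
```python
from h import *
o=get_obs();print(o['ee_pos'],o['opening'])
dplan(.014,.051,.22,-20)
```

```text
[ 0.5334 -0.1393  0.2493] 0.010989702927039538
turn [ -1.4   7.5 -20. ] shift [-0.0015  0.0293 -0.0008] calls>= 0.5
```

>>> play_rows:
  moves:
    - [[-0.3,2,-4],[0,0.005,0],5]
    - [[-0.6,4,-8],[0,0.01,0],5]
    - [[-0.9,5,-12],[-0.001,0.018,0],5]
    - [[-1.2,6.5,-16],[-0.001,0.025,0],5]
    - [[-1.4,7.5,-20],[-0.0015,0.029,-0.001],5]

```text
time: 30.5
ee_pos: [0.5321, -0.1358, 0.2197]
tcp_rot: [-90.0, -20.1, -85.0]
wrist_force: [-0.2, -0.2, -0.4]
opening: 0.011
```

Run:
```python
from h import *
o=get_obs();print(o['ee_pos'],o['opening'])
dplan(.014,.051,.186,-20)
s=snap('scene','s23.png',(60,60,300,300),2.4)
snap('top','t23.png',(240,100,440,280),4)
```

```text
[ 0.5321 -0.1358  0.2197] 0.010971049356718492
turn [-0.1  0.2  0.1] shift [-0.0096  0.0324  0.0001] calls>= 0.14
```

View pics/s23.png

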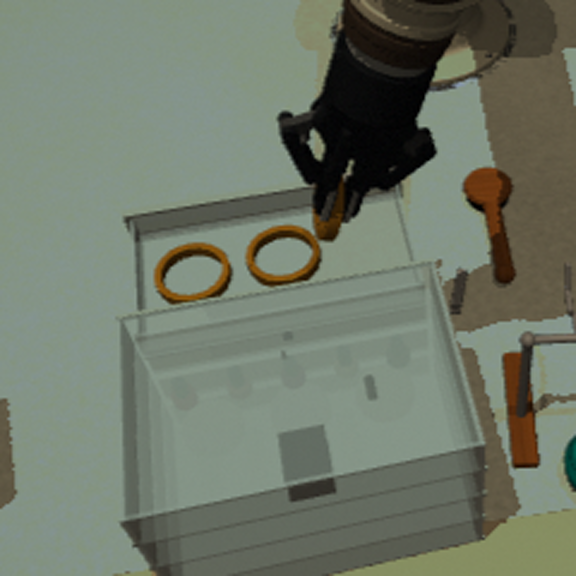

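View pics/t23.png

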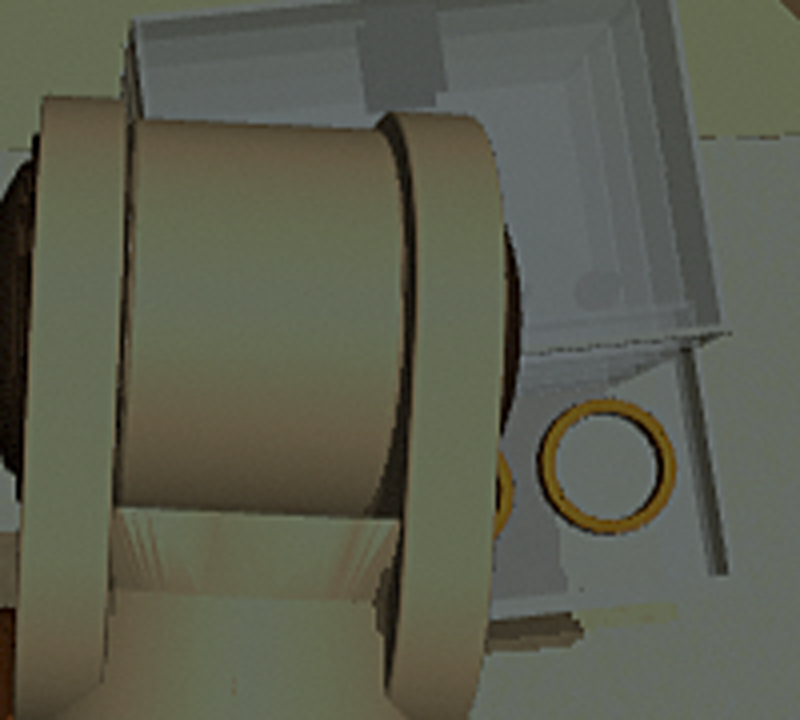

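Run:
```python
from h import *
t=camera('top')
p=plane(t,351.3,222.5,.152)[:2]-M; print(p@n,p@yd)
```

```text
-0.008523680258515786 0.0026054857900264143
```

>>> play_rows:
  moves:
    - [[0,0,0],[-0.002,0.008,0],5]
    - [[0,0,0],[-0.005,0.016,0],5]
    - [[0,0,0],[-0.008,0.024,0],5]
    - [[0,0,0],[-0.0095,0.03,0],5]
    - [[0,0,0],[-0.0095,0.032,0],5]

```text
time: 31.15
ee_pos: [0.5348, -0.1373, 0.1907]
tcp_rot: [-89.5, -20.0, -85.0]
wrist_force: [2.3, 12.5, 29.7]
opening: 0.0111
```

Contact came 7 mm early, at 30 N with a sideways part. I back off a little and look.

>>> play_rows:
  moves:
    - [[0,0,0],[0,-0.004,0],5]
    - [[0,0,0],[0,-0.008,0],5]
    - [[0,0,0],[0,-0.008,0],5]
    - [[0,0,0],[0,-0.008,0],5]
    - [[0,0,0],[0,-0.008,0],5]

```text
time: 31.65
ee_pos: [0.5321, -0.1353, 0.1938]
tcp_rot: [-90.1, -20.0, -84.9]
wrist_force: [0.6, -0.0, -0.5]
opening: 0.0107
```

Run:
```python
from h import *
o=get_obs();print(o['ee_pos'],o['opening'],o['wrist_force'])
s=snap('scene','s24.png',(110,110,260,220),5.2)
```

```text
[ 0.5321 -0.1353  0.1938] 0.010695733181079269 [ 0.6421 -0.0447 -0.5057]
```

View pics/s24.png

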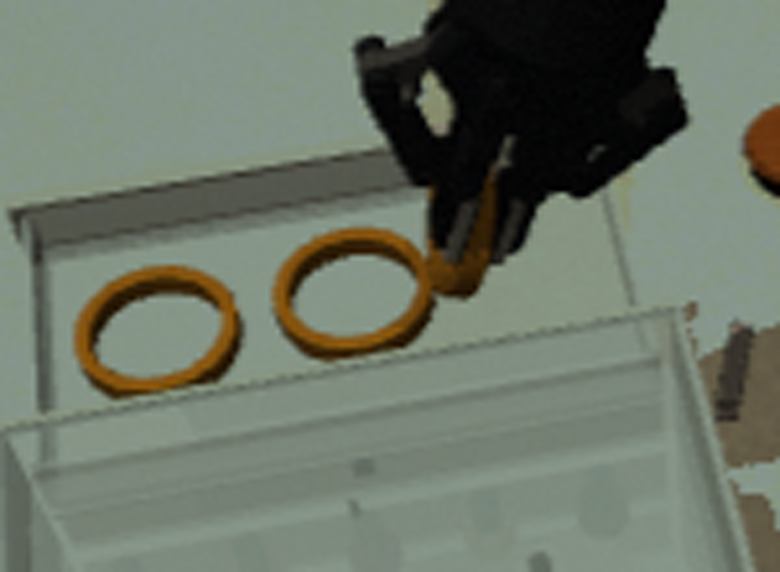

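Ring 3's lower edge had landed on bangle 2's rim at (435,280) in the crop. I shift it 18 mm towards the front and a little outward, where bangle 2's curve leaves room, and lower it again.

Run:
```python
from h import *
dplan(-.004,.054,.205,-20)
```

```text
turn [-0.1  0.3 -0. ] shift [ 0.0035 -0.0105 -0.0179] calls>= 0.08
```

>>> play_rows:
  moves:
    - [[0,0,0],[0.002,-0.006,-0.002],5]
    - [[0,0,0],[0.0035,-0.01,-0.008],5]
    - [[0,0,0],[0.0035,-0.0105,-0.014],5]
    - [[0,0,0],[0.0035,-0.0105,-0.018],5]
    - [[0,0,0],[0.0035,-0.0105,-0.018],5]

```text
time: 32.2
ee_pos: [0.5137, -0.1365, 0.2058]
tcp_rot: [-90.0, -20.0, -84.9]
wrist_force: [-0.5, -0.3, 0.7]
opening: 0.011
```

Run:
```python
from h import *
o=get_obs();print(o['ee_pos'],o['opening'],o['wrist_force'])
dplan(-.004,.054,.187,-20)
s=snap('scene','s25.png',(110,110,260,220),5.2)
```

```text
[ 0.5137 -0.1365  0.2058] 0.011017198454315843 [-0.4641 -0.2727  0.6896]
turn [-0.1  0.3 -0. ] shift [-0.0063  0.0177  0.0005] calls>= 0.08
```

View pics/s25.png

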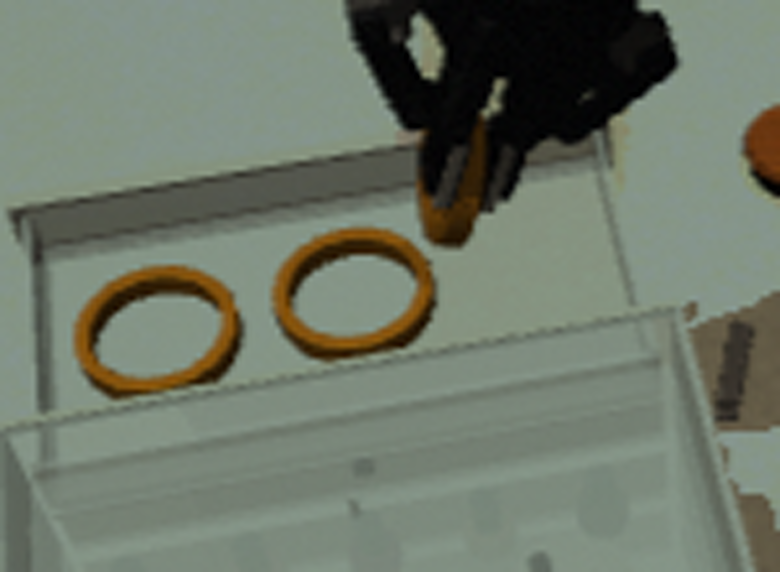

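>>> play_rows:
  moves:
    - [[0,0,0],[-0.001,0.004,0],5]
    - [[0,0,0],[-0.003,0.009,0],5]
    - [[0,0,0],[-0.005,0.014,0],5]
    - [[0,0,0],[-0.006,0.0165,0],5]
    - [[0,0,0],[-0.006,0.0175,0],5]

```text
time: 32.75
ee_pos: [0.5142, -0.1366, 0.1864]
tcp_rot: [-90.0, -20.0, -84.9]
wrist_force: [0.2, 0.5, 0.0]
opening: 0.0113
```

>>> play_rows:
  moves:
    - [[0,0,0],[0,0.001,0],5]
    - [[0,0,0],[-0.001,0.002,0],5]
    - [[0,0,0],[-0.001,0.003,0],5]
    - [[0,0,0],[-0.001,0.003,0],5]
    - [[0,0,0],[-0.001,0.003,0],5]

```text
time: 33.25
ee_pos: [0.5144, -0.1368, 0.184]
tcp_rot: [-90.0, -20.0, -84.9]
wrist_force: [0.3, -0.5, -0.9]
opening: 0.0112
```

>>> play_rows:
  moves:
    - [[0,0,0],[0,0.001,0],5]
    - [[0,0,0],[0,0.002,0],5]
    - [[0,0,0],[-0.001,0.003,0],5]
    - [[0,0,0],[-0.001,0.003,0],5]
    - [[0,0,0],[-0.001,0.003,0],5]

```text
time: 33.75
ee_pos: [0.515, -0.137, 0.1824]
tcp_rot: [-89.8, -20.0, -85.0]
wrist_force: [-1.5, 1.6, 8.4]
opening: 0.0108
```

Run:
```python
from h import *
s=snap('scene','s26.png',(110,110,260,220),5.2)
```

```text
(no output)
```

View pics/s26.png

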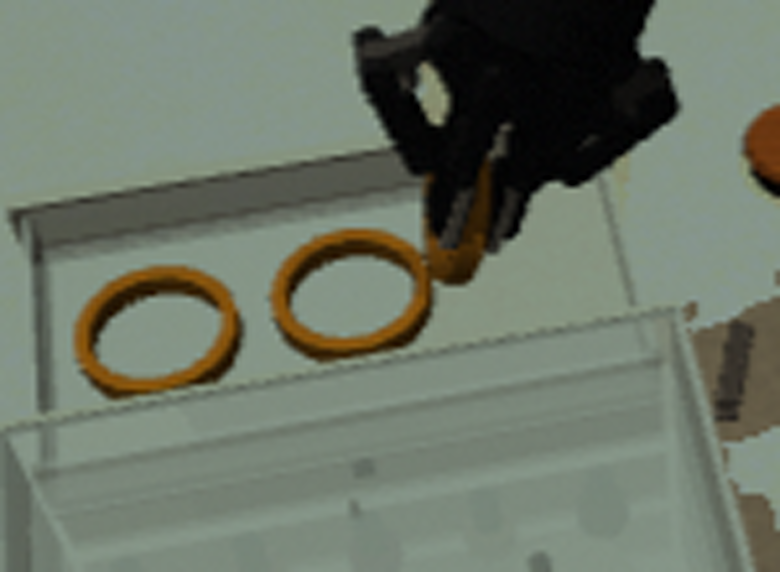

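Now it stands on the floor beside bangle 2. Release.

>>> play_rows:
  moves:
    - [[0,0,0],[0,-0.001,0],15]
    - [[0,0,0],[0,-0.001,0],25]
    - [[0,0,0],[0,-0.001,0],35]
    - [[0,0,0],[0,-0.001,0],45]
    - [[0,0,0],[0,-0.001,0],55]

```text
time: 34.3
ee_pos: [0.5142, -0.1366, 0.1814]
tcp_rot: [-90.0, -20.0, -84.9]
wrist_force: [0.6, -1.0, -0.6]
opening: 0.0473
```

>>> play_rows:
  moves:
    - [[0,0,0],[0,0,0],65]
    - [[0,0,0],[0,0,0],75]
    - [[0,0,0],[0,0,0],85]
    - [[0,0,0],[0,0,0],90]
    - [[0,0,0],[0,0,0],90]

```text
time: 34.8
ee_pos: [0.5143, -0.1366, 0.1817]
tcp_rot: [-90.0, -20.0, -84.9]
wrist_force: [0.4, 0.4, 0.9]
opening: 0.0769
```

Run:
```python
from h import *
s=snap('scene','s27.png',(110,110,260,220),5.2)
```

```text
(no output)
```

View pics/s27.png

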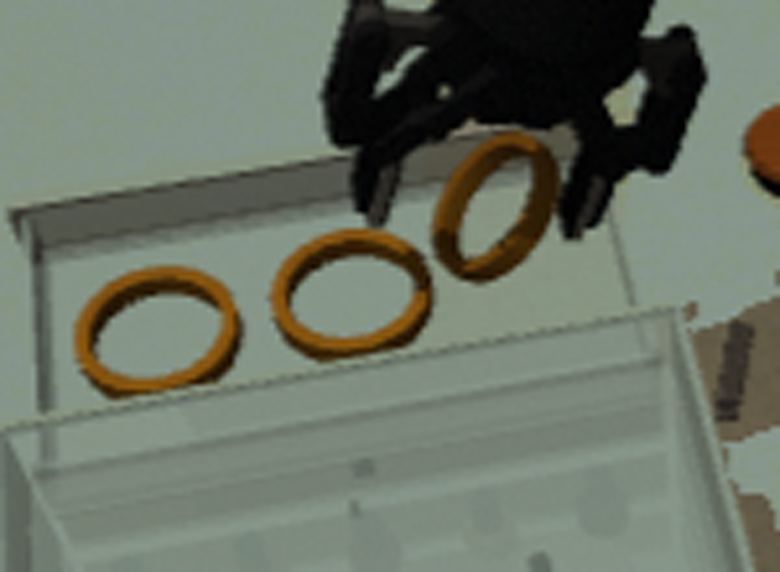

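It leans against the lower finger; withdrawing along the finger should let it drop flat.

>>> play_rows:
  moves:
    - [[0,0,0],[0,-0.01,0],90]
    - [[0,0,0],[0,-0.025,0],90]
    - [[0,0,0],[0,-0.045,0],90]
    - [[0,0,0],[0,-0.065,0],90]
    - [[0,0,0],[0,-0.085,0],80]

```text
time: 35.35
ee_pos: [0.5116, -0.1072, 0.2631]
tcp_rot: [-89.9, -20.0, -84.9]
wrist_force: [0.3, 0.3, 0.3]
opening: 0.0682
```

Run:
```python
from h import *
s=snap('scene','s28.png',(110,110,260,220),5.2)
plan((.35,-.10,.27),(-90,0,-85.25))
```

```text
turn [-0.3  0.3 20. ] shift [-0.0183 -0.0114 -0.1609] calls>= 0.65
```

View pics/s28.png

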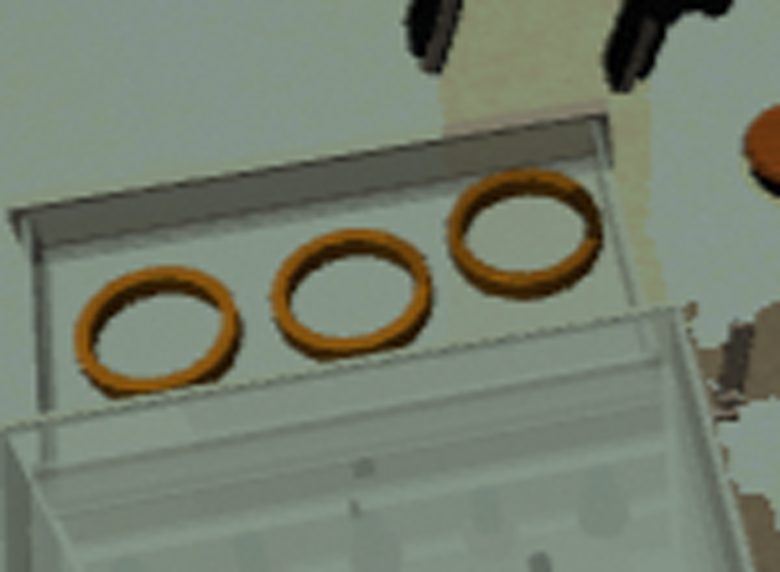

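>>> play_rows:
  moves:
    - [[0,0,4],[-0.0,-0.005,-0.03],50]
    - [[0,0,8],[0.01,-0.005,-0.06],30]
    - [[0,0,12],[0.03,0.0,-0.09],10]
    - [[0,0,16],[0.05,0.005,-0.11],0]
    - [[0,0,20],[0.07,0.01,-0.125],0]

```text
time: 35.9
ee_pos: [0.3923, -0.1881, 0.2775]
tcp_rot: [-89.8, 0.1, -84.9]
wrist_force: [1.3, 0.0, 0.4]
opening: -0.0002
```

Run:
```python
from h import *
snap('scene','s29.png',None,1.5)
snap('top','t29.png',None,1.5)
p=M+n*(-.074-.0115-.025)
plan((*p,.27),(-90,0,-85.25)); plan((*p,.162),(-90,0,-85.25))
```

```text
turn [-0.   0.  -0.1] shift [0.0103 0.0067 0.0198] calls>= 0.09
turn [-0.   0.  -0.1] shift [0.0105 0.1147 0.0197] calls>= 0.47
```

View pics/s29.png

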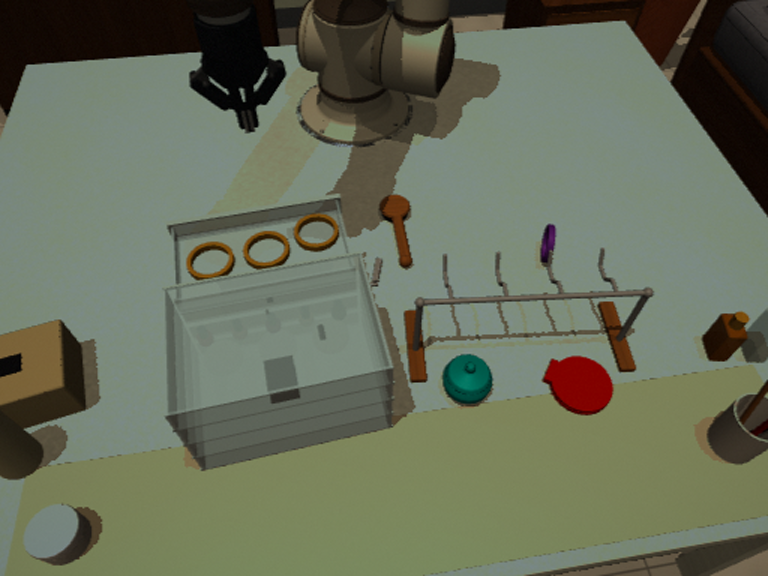

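View pics/t29.png

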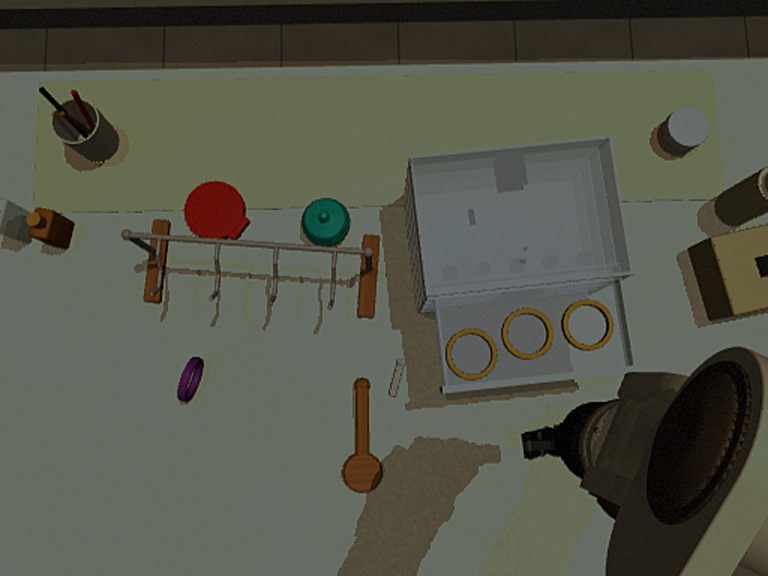

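All three bangles lie flat inside the drawer at (471,353), (527,333) and (587,325); all the hooks are empty and the other things are unmoved. Now I close the drawer.

>>> play_rows:
  moves:
    - [[0,0,0],[0.005,0.02,0.01],0]
    - [[0,0,0],[0.01,0.045,0.017],0]
    - [[0,0,0],[0.01,0.075,0.017],0]
    - [[0,0,0],[0.01,0.1,0.017],0]
    - [[0,0,0],[0.01,0.115,0.017],0]

```text
time: 36.5
ee_pos: [0.4109, -0.1953, 0.1591]
tcp_rot: [-90.1, 0.1, -84.9]
wrist_force: [0.2, -0.4, -0.6]
opening: 0.0003
```

>>> play_rows:
  moves:
    - [[0,0,0],[0,0,0.008],0]
    - [[0,0,0],[0,0,0.016],0]
    - [[0,0,0],[0,0,0.024],0]
    - [[0,0,0],[0,0,0.03],0]
    - [[0,0,0],[0,0,0.036],0]

```text
time: 37.0
ee_pos: [0.4479, -0.1929, 0.1617]
tcp_rot: [-90.0, -0.0, -84.9]
wrist_force: [-1.4, -0.4, 0.7]
opening: -0.0
```

>>> play_rows:
  moves:
    - [[0,0,0],[0,0,0.006],0]
    - [[0,0,0],[0,0,0.012],0]
    - [[0,0,0],[0,0,0.018],0]
    - [[0,0,0],[0,0,0.024],0]
    - [[0,0,0],[0,0,0.03],0]

```text
time: 37.5
ee_pos: [0.4774, -0.1902, 0.161]
tcp_rot: [-90.0, 0.0, -84.9]
wrist_force: [-1.6, -0.8, 0.6]
opening: 0.0003
```

>>> play_rows:
  moves:
    - [[0,0,0],[0,0,0.006],0]
    - [[0,0,0],[0,0,0.012],0]
    - [[0,0,0],[0,0,0.018],0]
    - [[0,0,0],[0,0,0.024],0]
    - [[0,0,0],[0,0,0.03],0]

```text
time: 38.0
ee_pos: [0.5073, -0.1875, 0.161]
tcp_rot: [-90.0, 0.0, -84.9]
wrist_force: [-1.7, -0.8, 0.8]
opening: -0.0
```

>>> play_rows:
  moves:
    - [[0,0,0],[0,0,0.006],0]
    - [[0,0,0],[0,0,0.012],0]
    - [[0,0,0],[0,0,0.018],0]
    - [[0,0,0],[0,0,0.024],0]
    - [[0,0,0],[0,0,0.03],0]

```text
time: 38.5
ee_pos: [0.5366, -0.185, 0.161]
tcp_rot: [-90.1, 0.0, -84.9]
wrist_force: [-5.8, -2.5, 1.3]
opening: 0.0
```

>>> play_rows:
  moves:
    - [[0,0,0],[0,0,0.004],0]
    - [[0,0,0],[0,0,0.008],0]
    - [[0,0,0],[0,0,0.012],0]
    - [[0,0,0],[0,0,0.015],0]
    - [[0,0,0],[0,0,0.018],0]

```text
time: 39.0
ee_pos: [0.5544, -0.1835, 0.161]
tcp_rot: [-90.1, 0.0, -84.9]
wrist_force: [-6.5, -3.0, 2.2]
opening: -0.0007
```

>>> play_rows:
  moves:
    - [[0,0,0],[0,0,0.002],0]
    - [[0,0,0],[0,0,0.004],0]
    - [[0,0,0],[0,0,0.006],0]
    - [[0,0,0],[0,0,0.008],0]
    - [[0,0,0],[0,0,0.009],0]

```text
time: 39.5
ee_pos: [0.5617, -0.1829, 0.161]
tcp_rot: [-90.3, 0.0, -85.0]
wrist_force: [-17.7, -4.3, 6.1]
opening: 0.0003
```

>>> play_rows:
  moves:
    - [[0,0,0],[0,0,0.001],0]
    - [[0,0,0],[0,0,0.002],0]
    - [[0,0,0],[0,0,0.002],0]
    - [[0,0,0],[0,0,0.002],0]
    - [[0,0,0],[0,0,0.002],0]

```text
time: 40.0
ee_pos: [0.5617, -0.1829, 0.161]
tcp_rot: [-90.5, 0.0, -85.0]
wrist_force: [-24.7, -4.2, 8.4]
opening: -0.0
```

>>> play_rows:
  moves:
    - [[0,0,0],[0,0,-0.01],0]
    - [[0,0,0],[0,0,-0.03],0]
    - [[0,0,0],[0,0,-0.06],0]
    - [[0,0,0],[0,0,-0.09],0]
    - [[0,0,0],[0,0,-0.11],0]

```text
time: 40.5
ee_pos: [0.4551, -0.1919, 0.1612]
tcp_rot: [-89.9, 0.0, -84.9]
wrist_force: [0.8, -0.2, 0.4]
opening: 0.0001
```

>>> play_rows:
  moves:
    - [[0,0,0],[0,-0.02,-0.02],0]
    - [[0,0,0],[0,-0.05,-0.04],0]
    - [[0,0,0],[0,-0.08,-0.06],0]
    - [[0,0,0],[0,-0.1,-0.08],0]
    - [[0,0,0],[0,-0.1,-0.09],0]

```text
time: 41.0
ee_pos: [0.3665, -0.2004, 0.2642]
tcp_rot: [-89.7, -0.1, -84.9]
wrist_force: [-0.5, -0.5, 0.6]
opening: -0.0003
```

Run:
```python
from h import *
snap('scene','s30.png',None,1.5)
snap('top','t30.png',(240,80,440,230),4)
```

```text
(no output)
```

View pics/s30.png

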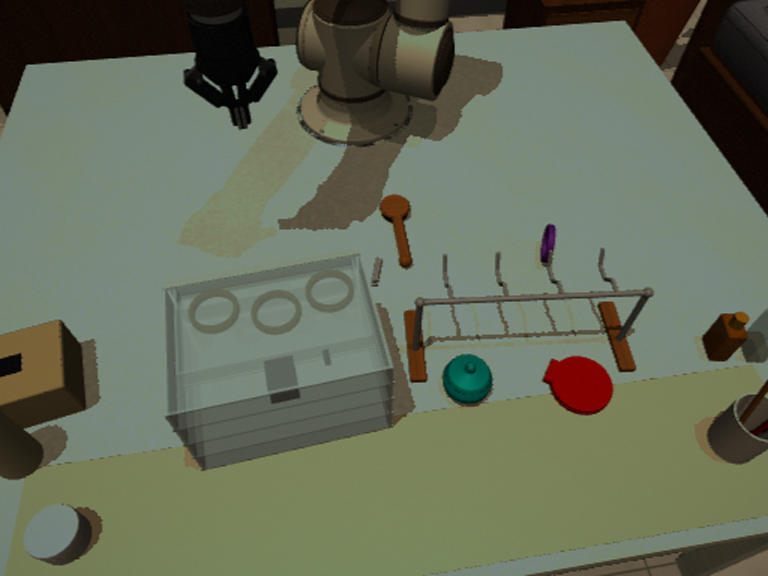

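View pics/t30.png

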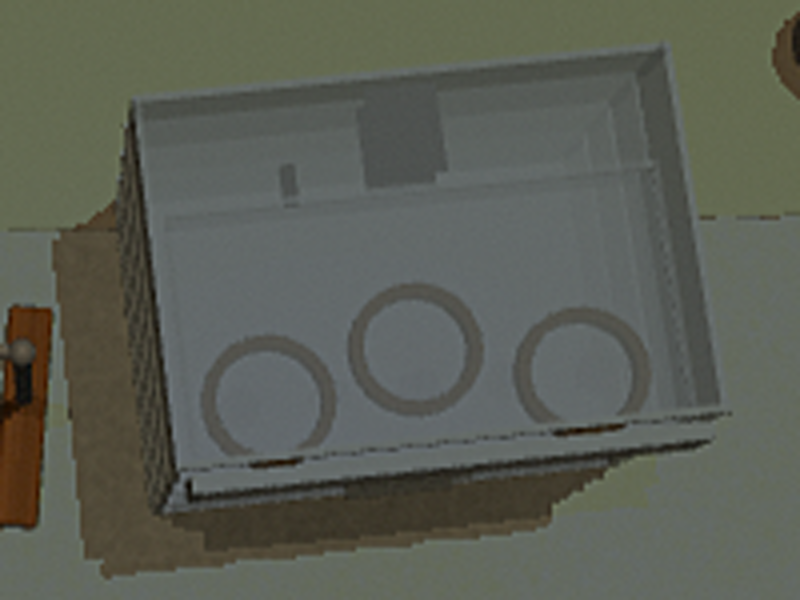

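The drawer is shut with the three bangles seen through the cover. I wait a couple of seconds and compare it with the starting picture.

>>> play_rows:
  moves:
    - [[0,0,0],[0,0,0],0]
    - [[0,0,0],[0,0,0],0]
    - [[0,0,0],[0,0,0],0]
    - [[0,0,0],[0,0,0],0]
    - [[0,0,0],[0,0,0],0]

```text
time: 41.6
ee_pos: [0.3665, -0.2, 0.2607]
tcp_rot: [-90.0, 0.0, -84.9]
wrist_force: [-0.7, -0.5, 0.5]
opening: 0.0
```

>>> play_rows:
  moves:
    - [[0,0,0],[0,0,0],0]
    - [[0,0,0],[0,0,0],0]
    - [[0,0,0],[0,0,0],0]
    - [[0,0,0],[0,0,0],0]
    - [[0,0,0],[0,0,0],0]

```text
time: 42.1
ee_pos: [0.3664, -0.2001, 0.2611]
tcp_rot: [-90.0, 0.0, -84.9]
wrist_force: [0.3, 0.2, -0.0]
opening: -0.0001
```

>>> play_rows:
  moves:
    - [[0,0,0],[0,0,0],0]
    - [[0,0,0],[0,0,0],0]
    - [[0,0,0],[0,0,0],0]
    - [[0,0,0],[0,0,0],0]
    - [[0,0,0],[0,0,0],0]

```text
time: 42.6
ee_pos: [0.3664, -0.2001, 0.2611]
tcp_rot: [-90.0, 0.0, -84.9]
wrist_force: [1.1, 0.0, -0.0]
opening: 0.0002
```

Run:
```python
from h import *
c=camera('top')['img']; o=cv2.imread('pics/top0.png')[:,:,::-1]; o=cv2.resize(o,(512,384),interpolation=cv2.INTER_AREA)
a=np.hstack([cv2.resize(k[80:220,260:430],None,fx=2.3,fy=2.3,interpolation=cv2.INTER_CUBIC) for k in (o,c)])
cv2.imwrite('pics/cmp.png',a[:,:,::-1])
```

```text
(no output)
```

View pics/cmp.png

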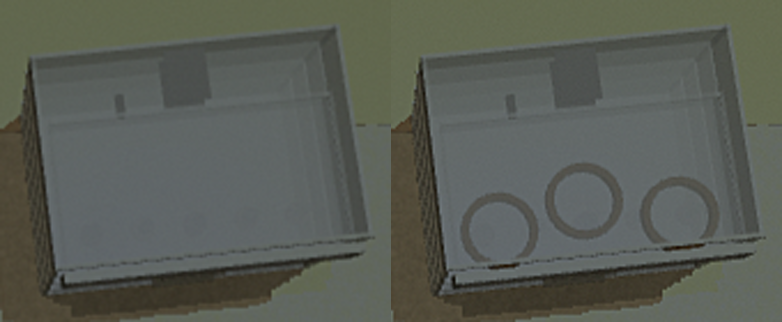

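The drawer sits exactly as at the start, shut, with the three bangles flat inside. Handing in.

Run:
```python
from h import *
print(job_done(), get_obs()['time'])
```

```text
the job is handed in; nothing more can be done
the job is handed in; nothing more can be done
```

The three bangles that were there (hooks 1–3; hook 4 was empty) are lying flat in the top drawer, and the drawer is shut. I handed the job in at about 43 s of the 210 s allowed.

- **What I did:** I pressed the drawer front to its stop so the catch freed it, and pulled it out to its end stop. Each bangle was lifted about 37 mm, drawn off its hook and laid in the drawer. I then pushed the drawer to its stop at about 25 N and backed away.
- **One hitch:** bangle 3 first came down on bangle 2's rim, with about 30 N at the wrist. I lifted it off, moved it 18 mm towards the front and set it down again. Bangle 2 stayed flat.
- **Last checks:** about 2 s after I let go, the drawer looked the same as in the starting picture, with the three rings flat and separate inside. The hooks were empty. The pot, clipper, brush, mirror and purple ring looked unmoved in the pictures. No check failed.

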